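# Jack up the front of the bench grinder and hold it there

## Robot

A 7-joint arm with a two-finger parallel gripper is mounted at the origin on a cart in front of the work surface, level with it; the furniture and walls round the work are solid. World frame = base frame: x ahead of the robot, y to its left, z up, the work surface at z = 0. Lengths are in m, angles in rad, forces in N, time in s.
With the tool pointing down it reaches from about 0.35 to 0.9 m from the base axis. Payload 8.1 kg.
Tool frame: the origin (TCP) lies at the very end of the fingers, on their centre line; the grasp point (between the pads) lies 19 mm behind it; y points along the fingers, x is the direction in which the jaws open and shut, and the axes are right-handed (so a half turn about y gives the same grasp; the last joint's range is limited). The gripper opens to 92 mm and grips with 3 to 60 N. Pads are 19 mm wide; open, the fingers measure 130 mm over their backs; the gripper's body (75 mm by 190 mm) begins 47 mm behind the grasp point.
Start: joints at [1.118, 0.434, 0.025, 1.573, -0.012, 1.134, -0.075], TCP at [0.214, -0.587, 0.227] pointing down, gripper open.
Joint ranges: [-2.62, 2.62], [-0.44, 2.09], [-1.27, 1.32], [0.08, 2.57], [-1.32, 4.46], [0.12, 2], [-2.74, 2.74]. Speed limits (rad/s): [2.22, 2.22, 3.01, 3.01, 3.14, 3.14, 3.14].

## Interface

Orientations are given as a rotation vector (axis times angle).
In Python, from cell import arm, imaging gives the robot as it stands. The module is installed in compiled form; this text tells all that it offers.
- The arm moves only by the tool send_rows, never from a script. Its argument "steps" is a list of rows, each a list of 5 numbers: the opening, from 0 (shut) to 1 (fully open), then the shift along the tool's x, y, z in cm, then the turn about the tool's y in rad. In form: [[jaw, x, y, z, roll], ...]. A call has 1 to 20 rows; each row is the pose to reach, as a shift and turn from the pose commanded when the call began, along the tool's axes at that moment; what a row does not reach only later rows make up. A row lasts 1/8 s, in which the tool goes at most 62.5 mm and 10.7 degrees, less where a joint would pass 70% of its speed; a pose out of reach is approached as far as the arm can. A call with a gripper value outside its range is refused whole. The fingers move at their own pace and stop on an object; "squeeze" is the grip in N (left out, the last holds). Time passes only in rows, so rows that repeat a pose let the fingers close. It gives the time, the measured TCP pose, the force and the opening at its end, in the units of the state.
- arm.observe(): the state, without advancing time (a new reading comes with each control period).
- imaging.get_image(name): name is "scene" or "top" or "wrist"; returns the picture (384x512x3 uint8, blue, green, red); there is no depth.
- imaging.camera_params(name): a dict with "camera_matrix" (3x3 intrinsics, pixels), "distortion" ([k1, k2, p1, p2, k3] as OpenCV has them; the pictures are not rectified), "position" and "orientation" of the camera in the world; the wrist camera has in their place "mount" (4x4, takes a point from camera to tool coordinates, whose origin is the TCP and whose axes are the tool frame's). Camera axes: x right, y down, z forward; pixel columns grow to the right and rows downward; lengths in m; the calibration is good to about 2 mm. A picture is of the moment at which its call begins: read the wrist's pose just before it. camera_params takes no time and is no camera call.
- arm.sign_off(): hands the job in, once; it reports no verdict.
The state is a dict: "clock": time; "joints": joint angles; "dq": joint speeds; "joint_efforts": joint torques, N m; "position": TCP position; "ee_rot": TCP orientation; "force": force on the tool from outside, world axes, zero at the start; "ft_torque": the same for the moment, N m; "width": opening from 0.0 (shut) to 1.0 (fully open).
Only numpy, scipy, OpenCV 4.12 (cv2) and the standard library are available. Lean on these libraries where they do the work, as an engineer would, in place of code of your own. Each camera call takes 0.05 s, during which the arm holds its last target.

## Task

The bench grinder needs a new front foot. Its empty water pot stands in the way: hang it by its bail on the two prongs of the pot stand. Then set the jack on the bench with its saddle centred under the round boss of the grinder's lifting lug (the bar with the cross on it) and let go of it, and pump the jack handle until both front feet are at least 4 mm clear of the bench; the jack has no catch and sinks back when the handle comes up, so finish while still holding the handle down with the fingers, and neither shove the grinder about nor disturb the other things on the bench.

Things in the scene. Friction and masses are not known exactly. Their poses are not given: they have to be found in the camera images.
- grinder: bench grinder, grey, two wheels in dark guards, 3.4 kg (varies a little), standing loose on four rubber feet; 210 mm wide over the tool rests, 140 mm deep, 230 mm high. Origin: centre between the feet, on the bench. Its -x axis is its front, towards the robot, z up. Guards and tool rests end 90 mm ahead of the origin, above z = 150 mm; the lifting lug sticks out further, 136 mm ahead.
- lift_pad (a point): centre of the underside of the round boss under the lifting lug (the place to lift): 118 mm ahead of the grinder's origin, 102 mm above the bench. The boss is 22 mm across and 8 mm high; the lug above it is a flat steel bar 44 mm wide, z = 110 to 120 mm, marked with a cross on top over the boss. Axes as the grinder's. About 10 N are needed here to lift the front.
- foot_left (a point): underside of the left front foot: z is its height over the bench (0 when standing); 52 mm ahead of the grinder's origin, 54 mm to the left
- foot_right (a point): underside of the right front foot, the same on the right
- pot: empty steel water pot, 84 mm across, 62 mm high, 0.18 kg, with a fixed upright bail of 8 mm round bar; starts on the bench in front of the lug, where the jack must stand. Origin: centre of its underside, z up. The bail's top bar runs along the pot's y axis, straight from y = -50 to +50 mm.
- pot_bail (a point): middle of the bail's top bar (its centre line), 122 mm above the pot's underside; axes as the pot's. The bar can be pinched here from above, fingers closing along the pot's x.
- pot_stand: dark steel stand, fixed, base 110 x 130 mm, 200 mm high, that carries two parallel steel prongs (7 mm round) at y = -27 and +27 mm, pointing to its own -x (more or less towards the robot), upturned at the tips. Origin: centre of its underside. Tips at x = -54 mm, top z = 200 mm; prongs slope down a little to x = -39 mm; back plate from x = +25 mm.
- seat (a point): where the middle of the bail's bar lies when the pot hangs, along the stand's y, across both prongs: 181.5 mm over the bench, 39 mm ahead of the stand's origin, axes as the stand's. Bring the pot from the front (stand's -x), its bar 25 to 40 mm above here, over the tips (15 mm ahead of here) with the pot below the prongs, then lower it. 47 mm are free between the prongs for the fingers.
- jack_grip (a point): place to carry the jack by: between its two upright cheek plates, 68 mm over its underside, 12 mm below their tops. Across the cheeks it is 39 mm wide (along the jack's y); they are 50 mm long in x. The jack is loose, about 0.8 kg, base plate 195 x 74 x 8 mm, from 28 mm ahead of the saddle's axis to 168 mm behind. Its +x points from here to the saddle, z up, the handle lies to its -x.
- saddle (a point): centre of the floor of the jack's saddle, a round steel cup 46 mm across outside and 38 mm inside with a rim 4 mm high, which takes the boss; 55 mm ahead (+x of the jack) of jack_grip; 76 mm above the bench when the ram is right down, so the rim then stands at 80 mm
- ram (a joint): height of the saddle over its lowest position, m, 0 to 0.052; it starts somewhere between 0.002 and 0.009. A pawl on the lever lifts the ram by ratchet teeth 10 mm apart; it keeps its height by friction when unloaded, and meets the boss at about 0.026. Loaded, it sinks back with the handle. A full stroke gains 8 to 17 mm; three or four full strokes bring the feet up 7 to 9 mm.
- lever (a joint): angle of the jack handle, rad: 0 = fully up, 0.6 = fully down (stop); a spring brings it up. It turns about a level axis along the jack's y, 20 mm below jack_grip.
- handle_grip (a point): middle of the handle's rubber cross bar (18 mm thick, 84 mm long, along the jack's y), 150 mm from the lever's axis. Fully up it stands 139 mm over the bench, 119 mm behind (jack's -x) jack_grip; fully down 56 mm over the bench, 150 mm behind. Pressing it down takes 3 to 5 N, with the grinder's weight on it up to 15 N.
- handle: the jack's handle, a 15 mm steel tube with the cross bar; origin on the lever's axis
- saddle_cup: the saddle cup with the ram, origin on the ram's axis
- ring_tin: open tin, 64 mm across, 32 mm high; leave it alone
- chuck_key: chuck key, 95 x 88 mm, lying; leave it alone
- scraper: bearing scraper with wooden handle, 146 mm, lying; leave it alone
- hex_bolt_1: bolt standing on its head, 52 mm high; leave it alone
- cutter_1: round milling cutter, 60 mm across, 12 mm high, lying flat; leave it alone
- jack: the jack as a whole (all parts); origin on the underside of its base, under the saddle's axis; +x away from the handle

How it is judged:
On the way, in this order (a step that is already met when the one before it is completed fails the run):
1. the pot hangs by its bail on both prongs, let go (distance between pot_bail and seat below 0.028 m and z of pot_bail in the frame of seat above -0.006 m and contact force between pot and pot_stand above 0.8 N and contact force between the fingers and pot below 0.1 N and angle between pot's own z axis and vertical below 0.3 rad), for 0.3 s.
2. the jack stands on the bench with its saddle under the boss, let go (horizontal distance between saddle and lift_pad below 0.009 m and angle between jack_grip's own z axis and vertical below 0.04 rad and height (world z) of jack_grip below 0.073 m and contact force between the fingers and jack below 0.1 N), for 0.3 s.
At the end, for the whole second after the job is handed in: The fingers still press the jack handle down (over 1 N, lever past 0.35 rad); both front feet are over 4 mm up, the grinder carried by the saddle (over 5 N, within 11 mm of the boss's centre), not by the robot; the jack stands flat on the bench; the pot hangs on both prongs, let go (all of step 1 and angle between jack_grip's own z axis and vertical below 0.04 rad and height (world z) of jack_grip below 0.073 m and horizontal distance between saddle and lift_pad below 0.011 m and height (world z) of each of foot_left, foot_right above 0.004 m and value of joint lever above 0.35 rad and contact force between the fingers and handle above 1 N and contact force between saddle_cup and grinder above 5 N and contact force between each of the fingers, the arm and grinder below 0.3 N and angle between grinder's own z axis and vertical below 0.2 rad); the arm keeps its last pose, push and grip.
It fails at once if another thing on the bench is shifted more than 30 mm (distance of any of ring_tin, chuck_key, scraper, hex_bolt_1, cutter_1 from where it was at the start of the episode above 0.03 m).
It fails at once if the grinder is shoved more than 35 mm (distance of grinder from where it was at the start of the episode above 0.035 m).
It fails at once if the pot is tipped over (angle between pot's own z axis and vertical above 0.9 rad).
It also fails if it takes over 72 s, if anything falls off the work surface, if the arm or the gripper's body presses on something with over 40 N, if the wrist force passes 120 N, or if a joint passes its speed limit or range.

## Working session

There is one attempt and no reset: what is moved stays moved. The work goes in short steps, Python scripts to look and compute and a tool call to move; the robot and the scene stay as the last step left them, time stands still between calls to the robot, and variables do not carry over. Pictures are saved under pics/ and viewed, and the job is handed in when it is done.

Besides the shell and the picture viewer there is one more tool, called after ">>>" as a command line: name --pt "numbers of a row" for each row, then --argument value for the rest. send_rows: Moves the arm, as the interface text tells. Its arguments: {"type":"object","properties":{"steps":{"type":"array","items":{"type":"array","items":{"type":"number"}}},"squeeze":{"type":"number"}},"required":["steps"]}

```bash
mkdir -p pics; ls; cat > h.py <<'E'
import numpy as np, cv2
from scipy.spatial.transform import Rotation as R
from cell import arm, imaging
E
python3 - <<'E'
from h import *
s=arm.observe(); print(s)
for n in("scene","top","wrist"):
    cv2.imwrite(f"pics/{n}0.png",imaging.get_image(n)); print(n,imaging.camera_params(n))
E
```

```text
pics
{'clock': 0.0, 'joints': array([ 1.11839922,  0.43520126,  0.02497052,  1.57411175, -0.01164266,
        1.13398713, -0.0751286 ]), 'dq': array([ 0.00145193,  0.00143244, -0.0011884 ,  0.00173772,  0.00035123,
        0.00021404, -0.00152103]), 'joint_efforts': array([-1.27895428e-04, -6.67845154e+01,  9.85108986e-01, -3.14460003e+01,
       -6.04064343e-02,  4.29231639e-02,  1.53913911e-04]), 'position': array([ 0.21397525, -0.5866801 ,  0.22595276]), 'ee_rot': array([-1.35374867,  0.94885571, -0.94664736]), 'force': array([ 0.16995489, -0.14758671,  0.38196798]), 'ft_torque': array([0.02460221, 0.01132034, 0.01120064]), 'width': 0.9984540199598791}
scene {'camera_matrix': array([[457.54896213,   0.        , 257.88170405],
       [  0.        , 457.54896213, 187.96191951],
       [  0.        ,   0.        ,   1.        ]]), 'distortion': array([0.00292667, 0.        , 0.        , 0.        , 0.        ]), 'position': array([-0.282953  , -0.58768024,  0.6535208 ]), 'orientation': array([-1.85052395,  0.89721157, -0.60183903])}
top {'camera_matrix': array([[446.59465792,   0.   
[... 251 characters left out ...]
6729, 1.31876814]), 'orientation': array([-2.16917686,  2.01808259, -0.23256592])}
wrist {'camera_matrix': array([[293.87760281,   0.        , 257.52543567],
       [  0.        , 293.87760281, 189.04849808],
       [  0.        ,   0.        ,   1.        ]]), 'distortion': array([-0.06599122,  0.        ,  0.        ,  0.        ,  0.        ]), 'mount': array([[ 9.99999870e-01,  4.38520997e-04,  2.58601448e-04,
         1.41846909e-05],
       [-1.29292255e-04, -2.72550154e-01,  9.62141568e-01,
        -1.58611739e-01],
       [ 4.92401144e-04, -9.62141477e-01, -2.72550062e-01,
         7.39043044e-02],
       [ 0.00000000e+00,  0.00000000e+00,  0.00000000e+00,
         1.00000000e+00]])}
```

View pics/scene0.png

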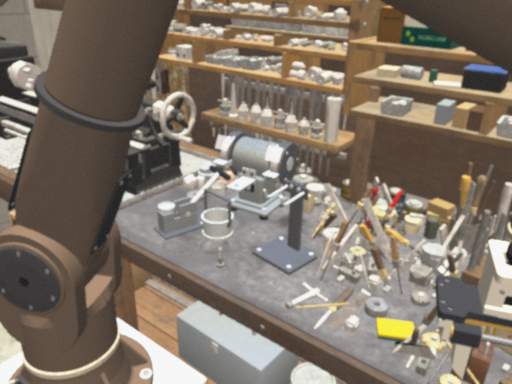

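View pics/top0.png

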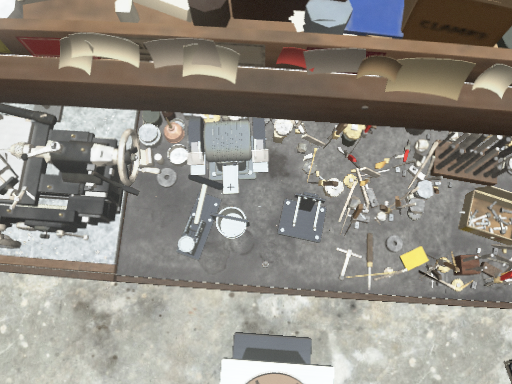

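View pics/wrist0.png

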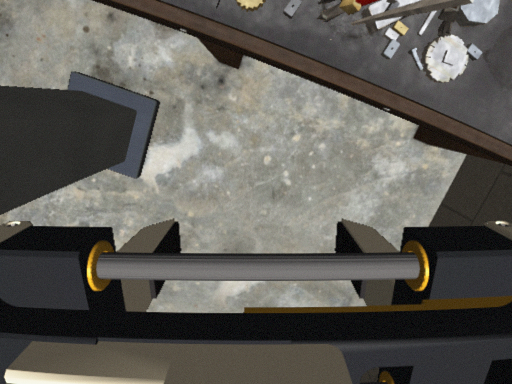

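```bash
cat >> h.py <<'E'
def ray(cam,uv,pose=None):
    p=imaging.camera_params(cam); K=p["camera_matrix"];d=p["distortion"]
    n=cv2.undistortPoints(np.array([[uv]],float),K,d)[0,0]
    v=np.array([n[0],n[1],1.])
    if cam=="wrist":
        pos,rot=pose; Rt=R.from_rotvec(rot).as_matrix(); M=p["mount"]
        return pos+Rt@M[:3,3], Rt@M[:3,:3]@v
    return np.array(p["position"]),R.from_rotvec(p["orientation"]).as_matrix()@v
def onz(cam,uv,z,pose=None):
    o,v=ray(cam,uv,pose); return o+v*(z-o[2])/v[2]
def proj(cam,P,pose=None):
    p=imaging.camera_params(cam); K=p["camera_matrix"];d=p["distortion"]
    if cam=="wrist":
        pos,rot=pose; Rt=R.from_rotvec(rot).as_matrix(); M=p["mount"]
        o=pos+Rt@M[:3,3]; Rc=Rt@M[:3,:3]
    else: o=np.array(p["position"]);Rc=R.from_rotvec(p["orientation"]).as_matrix()
    q=Rc.T@(np.array(P,float)-o)
    return cv2.projectPoints(q.reshape(1,1,3),np.zeros(3),np.zeros(3),K,d)[0][0,0]
def tri(o1,v1,o2,v2):
    A=np.c_[v1,-v2]; t=np.linalg.lstsq(A,o2-o1,rcond=None)[0]
    a=o1+v1*t[0];b=o2+v2*t[1]; return (a+b)/2,np.linalg.norm(a-b)
E
python3 - <<'E'
import cv2
a=cv2.imread("pics/top0.png")[105:295,150:350];cv2.imwrite("pics/top0z.png",cv2.resize(a,None,fx=4,fy=3.15*4/3.15,interpolation=cv2.INTER_CUBIC)[:600*2][:760])
a=cv2.imread("pics/scene0.png")[120:280,130:330];cv2.imwrite("pics/scene0z.png",cv2.resize(a,None,fx=4,fy=4,interpolation=cv2.INTER_CUBIC)[:600])
a=cv2.imread("pics/top0.png")[110:260,150:350];cv2.imwrite("pics/top0z.png",cv2.resize(a,None,fx=4,fy=4,interpolation=cv2.INTER_CUBIC))
E
```

```text
(no output)
```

View pics/top0z.png

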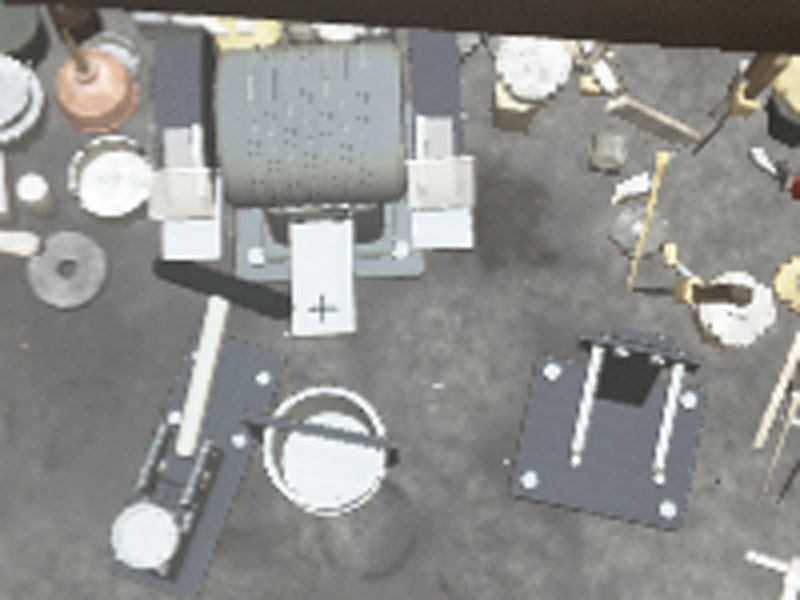

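View pics/scene0z.png

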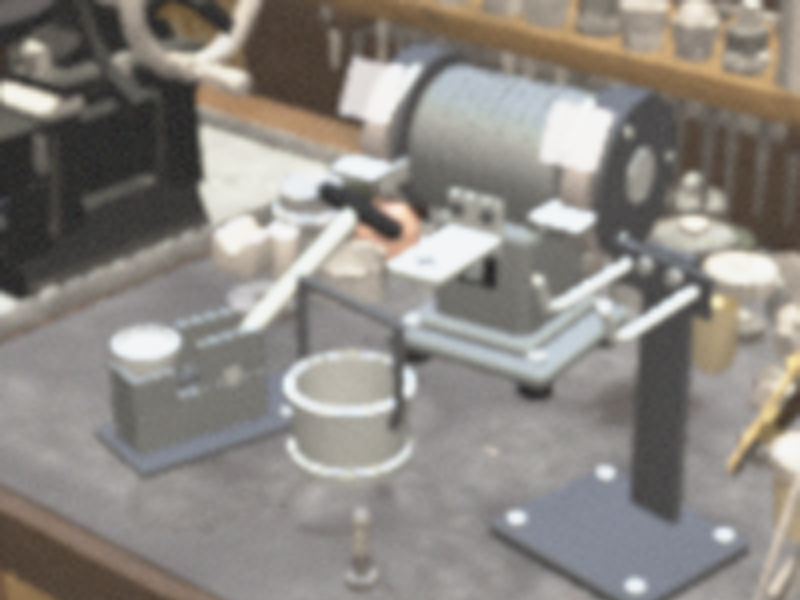

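```bash
python3 - <<'E'
from h import *
def T(x,y,z): return onz("top",(x/4+150-.375,y/4+110-.375),z)
def S(x,y,z): return onz("scene",(x/4+130-.375,y/4+120-.375),z)
f=lambda n,p:print(n,np.round(p,4))
f("cross",T(322,309,.12)); f("cross sc",S(427,261,.12))
f("lug corners",[T(*q,.12) for q in((292,221),(352,220),(355,330),(294,335))])
f("saddle",T(146,537,.085)); f("saddle sc",S(146,344,.085))
b1,b2=T(160,267,.139),T(285,312,.139);f("bar",[b1,b2,(b1+b2)/2])
f("basecorners",[T(*q,.008) for q in((217,335),(288,357),(190,597),(110,565))])
f("bail",[T(250,425,.122),T(393,455,.122)]); f("bail sc",[S(302,280,.122),S(400,322,.122)])
f("rim",T(326,450,.062)); 
f("tips",[T(576,461,.2),T(658,478,.2)]);f("backs",[T(598,348,.19),T(678,365,.19)])
f("tips sc",[S(560,305,.2),S(625,333,.2)])
f("stand corners",[T(*q,.008) for q in((541,356),(705,385),(682,530),(514,494))])
f("bolt",S(361,575,.0))
E
```

```text
cross [0.6207 0.1666 0.12  ]
cross sc [0.6171 0.1637 0.12  ]
lug corners [[0.6828 0.1933 0.12  ]
 [0.6866 0.1513 0.12  ]
 [0.6074 0.1424 0.12  ]
 [0.6008 0.1842 0.12  ]]
saddle [0.4578 0.2776 0.085 ]
saddle sc [0.4495 0.271  0.085 ]
bar [[0.6376 0.2787 0.139 ]
 [0.6119 0.1898 0.139 ]
 [0.6248 0.2343 0.139 ]]
basecorners [[0.6235 0.2548 0.008 ]
 [0.6103 0.1995 0.008 ]
 [0.4253 0.2546 0.008 ]
 [0.4442 0.3159 0.008 ]]
bail [[0.5351 0.2082 0.122 ]
 [0.5215 0.1091 0.122 ]]
bail sc [[0.5347 0.2059 0.122 ]
 [0.5287 0.1127 0.122 ]]
rim [0.5321 0.16   0.062 ]
tips [[ 0.5124 -0.0108  0.2   ]
 [ 0.5052 -0.0633  0.2   ]]
backs [[ 0.5896 -0.0214  0.19  ]
 [ 0.582  -0.0738  0.19  ]]
tips sc [[ 0.4846 -0.0456  0.2   ]
 [ 0.479  -0.0942  0.2   ]]
stand corners [[ 0.6248  0.0093  0.008 ]
 [ 0.6113 -0.1151  0.008 ]
 [ 0.5006 -0.1026  0.008 ]
 [ 0.5186  0.0228  0.008 ]]
bolt [0.4294 0.0601 0.    ]
```

```bash
python3 - <<'E'
from h import *
s=arm.observe(); M=R.from_rotvec(s["ee_rot"]).as_matrix(); print(M.round(3)); print(s["joints"].round(3))
E
```

```text
[[ 0.343 -0.     0.939]
 [-0.939  0.001  0.343]
 [-0.001 -1.    -0.   ]]
[ 1.118  0.435  0.025  1.574 -0.012  1.134 -0.075]
```

```bash
cat >> h.py <<'E'
def plan(tx,ty,tz,yawdeg,base=None):
    """yaw of tool x in world, deg"""
    s=arm.observe(); M=R.from_rotvec(s["ee_rot"]).as_matrix() ; p=s["position"]
    d=M.T@(np.array([tx,ty,tz])-p)*100
    y=np.degrees(np.arctan2(M[1,0],M[0,0])); dy=(yawdeg-y+180)%360-180
    print("yaw now",y.round(2),"pos",p.round(4),"-> x,y,z cm",d.round(2),"roll",round(-np.radians(dy),4),"alt",round(-np.radians(dy)-np.sign(-dy)*2*np.pi,3), "tilt",M[2].round(4))
E
python3 -c "
from h import *
plan(.53,.159,.26,-7)"
```

```text
yaw now -69.96 pos [ 0.214  -0.5868  0.2261] -> x,y,z cm [-59.24  -3.32  55.24] roll -1.0989 alt 5.184 tilt [-1.2e-03 -1.0e+00 -1.0e-04]
```

>>> send_rows --pt "0.6 -6 -3.5 5.5 -0.1" --pt "0.6 -59.2 -3.5 55.2 -1.1" --pt "0.6 -59.2 -3.5 55.2 -1.1" --pt "0.6 -59.2 -3.5 55.2 -1.1" --pt "0.6 -59.2 -3.5 55.2 -1.1" --pt "0.6 -59.2 -3.5 55.2 -1.1" --pt "0.6 -59.2 -3.5 55.2 -1.1" --pt "0.6 -59.2 -3.5 55.2 -1.1" --pt "0.6 -59.2 -3.5 55.2 -1.1" --pt "0.6 -59.2 -3.5 55.2 -1.1" --pt "0.6 -59.2 -3.5 55.2 -1.1" --pt "0.6 -59.2 -3.5 55.2 -1.1" --pt "0.6 -59.2 -3.5 55.2 -1.1" --pt "0.6 -59.2 -3.5 55.2 -1.1" --pt "0.6 -59.2 -3.5 55.2 -1.1" --pt "0.6 -59.2 -3.5 55.2 -1.1" --pt "0.6 -59.2 -3.5 55.2 -1.1"

```text
clock: 2.28
position: [0.5299, 0.1566, 0.2619]
ee_rot: [-1.569, 0.097, -0.097]
force: [0.4, 0.8, -0.3]
width: 0.598
```

```bash
cat >> h.py <<'E'
def shot(n,name):
    s=arm.observe(); im=imaging.get_image(n); cv2.imwrite(f"pics/{name}.png",im)
    np.savez(f"pics/{name}.npz",p=s["position"],r=s["ee_rot"]); return im,(s["position"],s["ee_rot"])
def pose(name):
    z=np.load(f"pics/{name}.npz"); return z["p"],z["r"]
E
python3 -c "
from h import *
s=arm.observe();print(s['clock'],s['joints'].round(2),s['force'])
plan(.53,.159,.26,-7); shot('wrist','w1')"
```

```text
2.275 [ 0.08  0.36 -0.63  1.66  0.23  1.19 -0.72] [ 0.43435127  0.80578522 -0.33935881]
yaw now -7.06 pos [0.5299 0.1566 0.2619] -> x,y,z cm [-0.02  0.19  0.24] roll -0.001 alt 6.282 tilt [ 4.e-04 -1.e+00 -7.e-04]
```

View pics/w1.png

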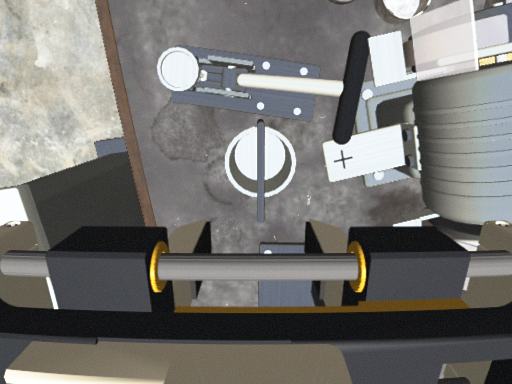

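The wrist view shows the bail bar from (261,122) to (261,220), the cross at (344,159), the saddle rim centred at (178,69), and the handle cross bar from (361,35) to (343,140).

```bash
python3 - <<'E'
from h import *
P=pose("w1"); W=lambda u,v,z: onz("wrist",(u,v),z,P)
f=lambda n,p:print(n,np.round(p,4))
a,b=W(261,121.5,.122),W(261,221,.122); d=a-b
f("bail",[a,b,(a+b)/2]); print("len",np.linalg.norm(d),"pot yaw",np.degrees(np.arctan2(-d[0],d[1])))
f("pot rim",W(260,161,.062))
f("cross",W(344,159,.12))
print("lug",[W(*q,.12).round(4) for q in((323,143),(329,182),(405,164),(402,125))])
f("saddle rim .084",W(178,69,.085)); 
c,e=W(361,35,.139),W(343,140,.139); f("bar",[c,e,(c+e)/2])
print("screws",[W(*q,.008).round(4) for q in((265,107),(267,66))])
# triangulated cross & saddle with top
t=lambda uz,w: tri(*ray("top",(uz[0]/4+150-.375,uz[1]/4+110-.375)),*ray("wrist",w,P))
print(t((322,309),(344,159)),t((146,537),(178,69)),t((250,425),(261,121.5)),t((393,455),(261,221)))
E
```

```text
bail [[0.5411 0.2144 0.122 ]
 [0.5284 0.1091 0.122 ]
 [0.5348 0.1618 0.122 ]]
len 0.10604413575797958 pot yaw -6.8510169137027095
pot rim [0.5345 0.164  0.062 ]
cross [0.6222 0.1662 0.12  ]
lug [array([0.6015, 0.1853, 0.12  ]), array([0.6052, 0.1434, 0.12  ]), array([0.687 , 0.1532, 0.12  ]), array([0.6836, 0.1943, 0.12  ])]
saddle rim .084 [0.4592 0.2792 0.085 ]
bar [[0.6383 0.2802 0.139 ]
 [0.6169 0.1888 0.139 ]
 [0.6276 0.2345 0.139 ]]
screws [array([0.5495, 0.2271, 0.008 ]), array([0.5583, 0.2791, 0.008 ])]
(array([0.62107225, 0.16648796, 0.12146862]), np.float64(0.0014575502277368677)) (array([0.45824867, 0.27913108, 0.08065031]), np.float64(0.0014888010668156466)) (array([0.54133213, 0.21263015, 0.08825468]), np.float64(0.00012798182987848388)) (array([0.52543302, 0.10813786, 0.11591412]), np.float64(0.00622094515184554))
```

```bash
python3 -c "
from h import *
plan(.534,.161,.103,-7)"
```

```text
yaw now -7.04 pos [0.5299 0.1569 0.2619] -> x,y,z cm [ 0.35 15.89  0.47] roll -0.0008 alt 6.282 tilt [ 4.e-04 -1.e+00 -5.e-04]
```

>>> send_rows --pt "0.5 0.35 5 0.45 0" --pt "0.5 0.35 10 0.45 0" --pt "0.5 0.35 14 0.45 0" --pt "0.5 0.35 15.9 0.45 0" --pt "0.5 0.35 15.9 0.45 0"

```text
clock: 2.95
position: [0.5331, 0.1611, 0.1016]
ee_rot: [-1.57, 0.098, -0.094]
force: [0.6, -0.3, 0.0]
width: 0.502
```

```bash
python3 -c "
from h import *
plan(.534,.161,.103,-7); shot('wrist','w2');shot('scene','s2')"
```

```text
yaw now -6.98 pos [0.5331 0.1611 0.1016] -> x,y,z cm [ 0.09 -0.14 -0.  ] roll 0.0004 alt -6.283 tilt [-0.0024 -1.     -0.0013]
```

View pics/w2.png

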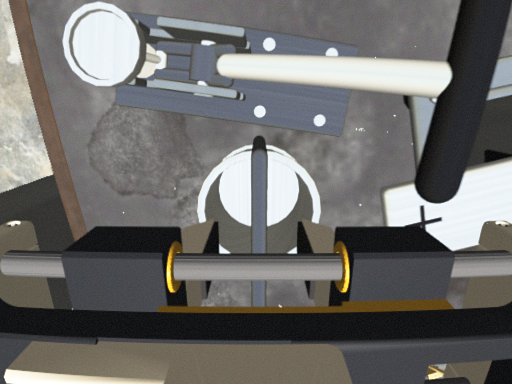

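>>> send_rows --squeeze 30 --pt "0 0.1 -0.1 0 0" --pt "0 0.1 -0.1 0 0" --pt "0 0.1 -0.1 0 0" --pt "0 0.1 -0.1 0 0" --pt "0 0.1 -0.1 0 0" --pt "0 0.1 -2 0 0" --pt "0 0.1 -6 0 0" --pt "0 0.1 -11 0 0" --pt "0 0.1 -11.5 0 0"

```text
clock: 4.18
position: [0.5365, 0.1632, 0.2211]
ee_rot: [-1.566, 0.091, -0.099]
force: [0.2, 0.9, -2.3]
width: 0.073
```

```bash
python3 -c "
from h import *
print(arm.observe()['force'])
c=np.array([.5638,-.0464]);a=np.radians(-7.2);Rz=np.array([[np.cos(a),-np.sin(a)],[np.sin(a),np.cos(a)]])
Wd=lambda x,y,z:np.r_[c+Rz@[x,y],z]
im,_=shot('scene','s3');t,_=shot('top','t3');shot('wrist','w3')
print('seat',Wd(-39,0,.1815) if 0 else Wd(-.039,0,.1815),'A',Wd(-.13,0,.21))
for q in[(-.054,.027,.2),(-.054,-.027,.2),(-.039,.027,.178),(-.039,-.027,.178),(.025,.027,.185),(-.055,.065,.0),(-.055,-.065,0)]:
  for n,i in(('scene',im),('top',t)):
    u=proj(n,Wd(*q)); cv2.circle(i,tuple(int(round(k*8)) for k in u),6,(0,0,255),-1,shift=3)
a=im[150:280,210:360];b=t[160:260,180:330]
cv2.imwrite('pics/s3z.png',cv2.resize(a,None,fx=4,fy=4));cv2.imwrite('pics/t3z.png',cv2.resize(b,None,fx=4,fy=4))
"
```

```text
[ 0.21742082  0.87770443 -2.26706082]
seat [ 0.52510753 -0.041512    0.1815    ] A [ 0.43482509 -0.03010668  0.21      ]
```

View pics/s3z.png

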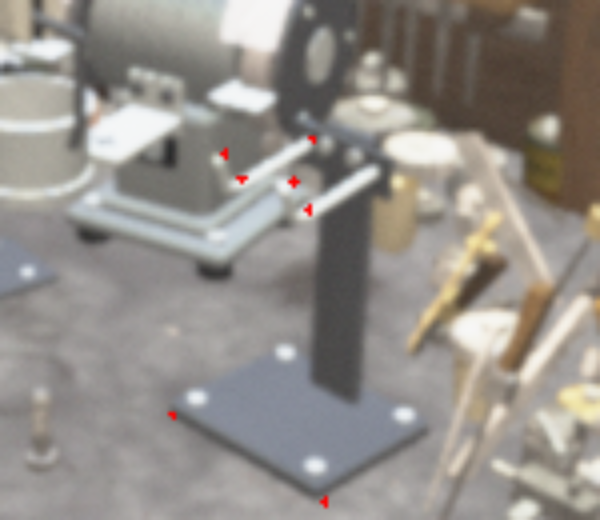

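View pics/t3z.png

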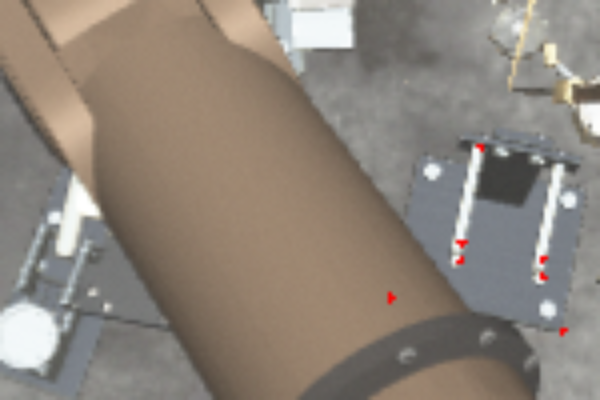

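View pics/w3.png

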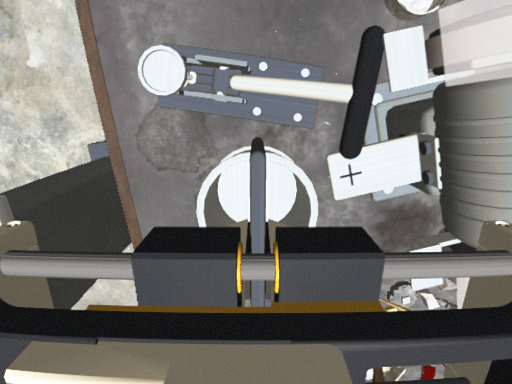

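```bash
python3 -c "
from h import *
plan(.435,.1,.2,-7.2);plan(.435,-.03,.197,-7.2);plan(.525,-.0415,.197,-7.2);plan(.525,-.0415,.160,-7.2)"
```

```text
yaw now -6.95 pos [0.5345 0.1616 0.2168] -> x,y,z cm [-9.13  1.7  -7.31] roll 0.0044 alt -6.279 tilt [-9.e-04 -1.e+00 -9.e-04]
yaw now -6.95 pos [0.5345 0.1616 0.2168] -> x,y,z cm [ -7.56   2.01 -20.22] roll 0.0044 alt -6.279 tilt [-9.e-04 -1.e+00 -9.e-04]
yaw now -6.95 pos [0.5345 0.1616 0.2168] -> x,y,z cm [  1.52   2.   -20.27] roll 0.0044 alt -6.279 tilt [-9.e-04 -1.e+00 -9.e-04]
yaw now -6.95 pos [0.5345 0.1616 0.2168] -> x,y,z cm [  1.52   5.7  -20.27] roll 0.0044 alt -6.279 tilt [-9.e-04 -1.e+00 -9.e-04]
```

>>> send_rows --pt "0 -4.5 1 -3.5 0" --pt "0 -9 1.7 -7.3 0" --pt "0 -9 1.8 -12 0" --pt "0 -8 2 -17 0" --pt "0 -7.6 2 -20.2 0" --pt "0 -7.6 2 -20.2 0" --pt "0 -7.6 2 -20.2 0" --pt "0 -7.6 2 -20.2 0"

```text
clock: 5.32
position: [0.4348, -0.0282, 0.1973]
ee_rot: [-1.568, 0.094, -0.093]
force: [0.0, 0.1, -2.1]
width: 0.078
```

```bash
python3 -c "
from h import *
print(arm.observe()['force'],arm.observe()['width'])
plan(.525,-.0415,.197,-7.2);plan(.525,-.0415,.160,-7.2)
for n in('scene','wrist'):shot(n,n[0]+'4')
im=cv2.imread('pics/s4.png')[140:290,180:380];cv2.imwrite('pics/s4z.png',cv2.resize(im,None,fx=4,fy=4))
"
```

```text
[ 7.32372650e-04  5.94285278e-02 -2.09401456e+00] 0.07812174601074859
yaw now -6.83 pos [ 0.4348 -0.0282  0.1973] -> x,y,z cm [ 9.11  0.02 -0.25] roll 0.0064 alt -6.277 tilt [-8.e-04 -1.e+00  4.e-04]
yaw now -6.83 pos [ 0.4348 -0.0282  0.1973] -> x,y,z cm [ 9.11  3.72 -0.25] roll 0.0064 alt -6.277 tilt [-8.e-04 -1.e+00  4.e-04]
```

View pics/s4z.png

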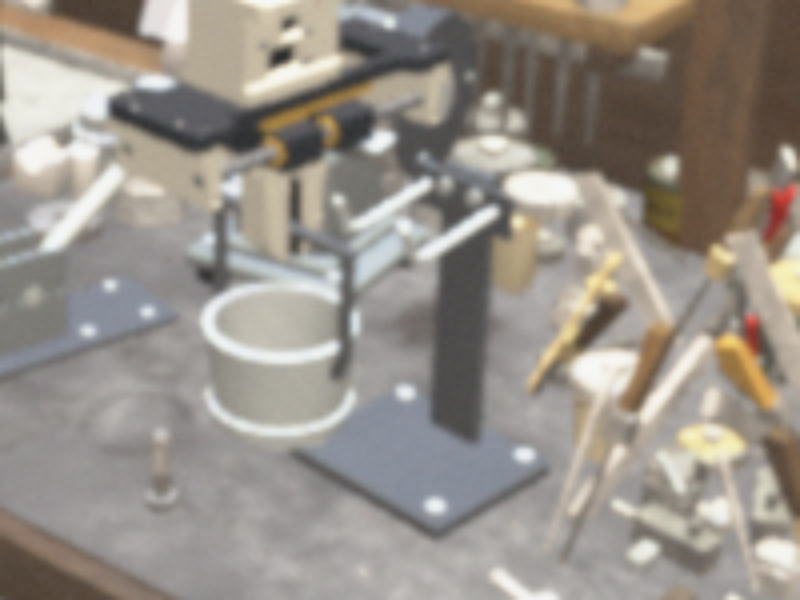

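View pics/w4.png

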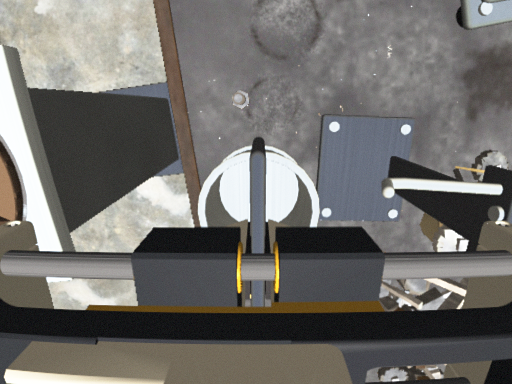

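```bash
python3 -c "
from h import *
P=pose('w4');print(onz('wrist',(389,187),.197,P),'expected', .5138,-.0129)
print(onz('wrist',(259,143),.2165,P))"
```

```text
[ 0.51316534 -0.00758939  0.197     ] expected 0.5138 -0.0129
[0.44276306 0.02795673 0.2165    ]
```

>>> send_rows --pt "0 3 0 0 0" --pt "0 6 0 0 0" --pt "0 8.5 0 0 0" --pt "0 9.1 0 0 0" --pt "0 9.1 0 0 0" --pt "0 9.1 0 0 0" --pt "0 9.1 1 0 0" --pt "0 9.1 2 0 0" --pt "0 9.1 2.7 0 0" --pt "0 9.1 3.1 0 0" --pt "0 9.1 3.1 0 0"

```text
clock: 6.8
position: [0.5253, -0.0402, 0.1664]
ee_rot: [-1.569, 0.095, -0.095]
force: [0.0, 0.3, -2.4]
width: 0.074
```

```bash
python3 -c "
from h import *
print(arm.observe()['force'],arm.observe()['width'])
plan(.525,-.039,.162,-7.2)
for n in('scene','wrist'):shot(n,n[0]+'5')
im=cv2.imread('pics/s5.png')[120:270,220:420];cv2.imwrite('pics/s5z.png',cv2.resize(im,None,fx=4,fy=4))
"
```

```text
[ 0.01525164  0.31935907 -2.38614663] 0.07396825824130937
yaw now -6.93 pos [ 0.5253 -0.0402  0.1664] -> x,y,z cm [-0.04  0.44  0.12] roll 0.0047 alt -6.279 tilt [-6.e-04 -1.e+00  0.e+00]
```

View pics/s5z.png

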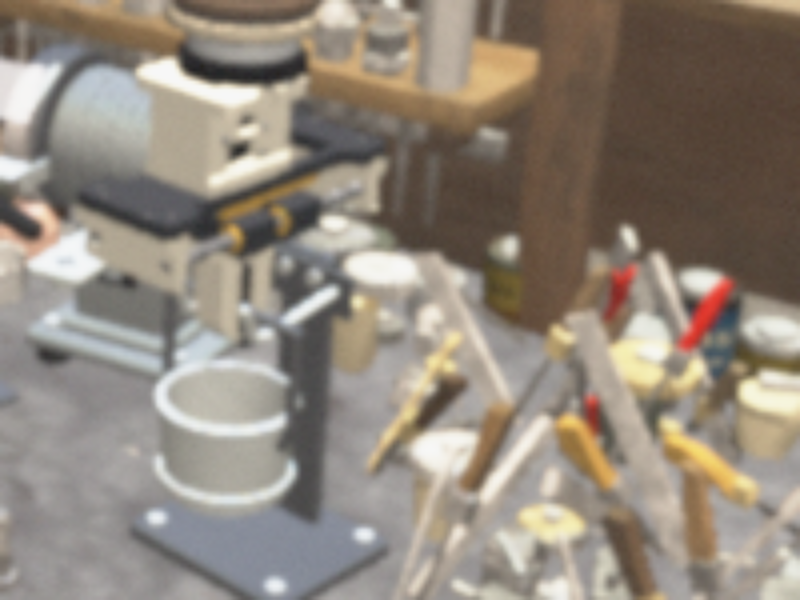

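View pics/w5.png

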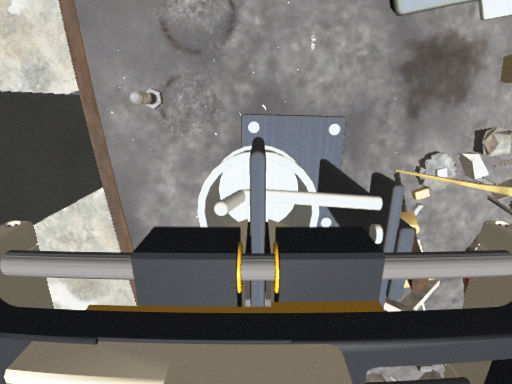

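>>> send_rows --pt "0 0 0.3 0 0" --pt "0 0 0.5 0 0" --pt "0 0 0.5 0 0" --pt "0.1 0 0.5 0 0" --pt "0.15 0 0.5 0 0" --pt "0.35 0 0.5 0 0" --pt "0.4 0 0.5 0 0" --pt "0.4 0 0.5 0 0" --pt "0.4 0 -1 0 0" --pt "0.4 0 -4 0 0" --pt "0.4 0 -7 0 0" --pt "0.4 0 -7 0 0"

```text
clock: 8.4
position: [0.5271, -0.0399, 0.24]
ee_rot: [-1.569, 0.091, -0.099]
force: [-0.1, 0.2, -0.4]
width: 0.397
```

```bash
python3 -c "
from h import *
print(arm.observe()['force'],arm.observe()['width'])
for n in('scene','wrist'):shot(n,n[0]+'6')
im=cv2.imread('pics/s6.png')[120:270,220:420];cv2.imwrite('pics/s6z.png',cv2.resize(im,None,fx=4,fy=4))
"
```

```text
[-0.10099818  0.16373575 -0.4284031 ] 0.3972620584982596
```

View pics/s6z.png

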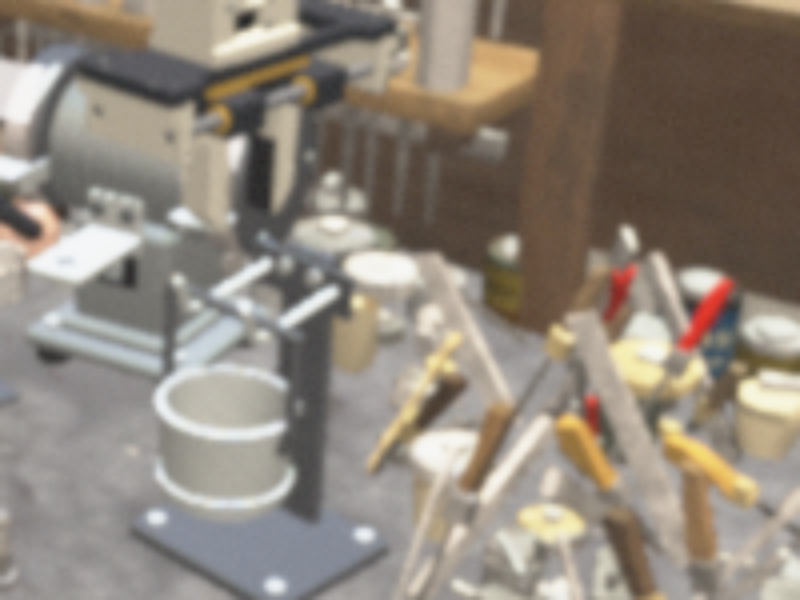

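View pics/w6.png

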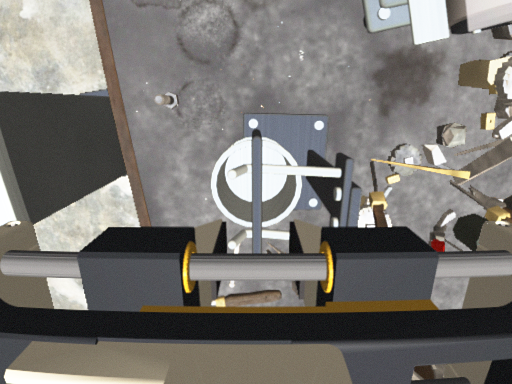

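```bash
python3 -c "
from h import *
plan(.5,.264,.22,-105)"
```

```text
yaw now -6.94 pos [ 0.5255 -0.0403  0.2373] -> x,y,z cm [-6.21  1.72 29.9 ] roll 1.7115 alt -4.572 tilt [ 1.e-03 -1.e+00 -2.e-04]
```

>>> send_rows --pt "0.4 -1.5 0 4 0.16" --pt "0.6 -3 0 8 0.34" --pt "0.8 -4 0 13 0.52" --pt "0.9 -5 0 18 0.7" --pt "0.9 -6.2 1 23 0.88" --pt "0.9 -6.2 1.7 28 1.06" --pt "0.9 -6.2 1.7 29.9 1.24" --pt "0.9 -6.2 1.7 29.9 1.42" --pt "0.9 -6.2 1.7 29.9 1.6" --pt "0.9 -6.2 1.7 29.9 1.71" --pt "0.9 -6.2 1.7 29.9 1.71" --pt "0.9 -6.2 1.7 29.9 1.71"

```text
clock: 10.0
position: [0.4998, 0.2639, 0.2193]
ee_rot: [-1.077, 1.397, -1.397]
force: [-0.5, 0.4, 0.5]
width: 0.897
```

```bash
python3 -c "
from h import *
print(arm.observe()['joints'].round(2))
plan(.512,.265,.22,-105)
for n in('top','wrist'):shot(n,n[0]+'7')
"
```

```text
[-0.34  0.37 -0.32  1.71  0.13  1.08 -2.53]
yaw now -104.76 pos [0.4998 0.2639 0.2193] -> x,y,z cm [-0.42 -0.07  1.16] roll 0.0041 alt -6.279 tilt [ 6.e-04 -1.e+00 -6.e-04]
```

View pics/w7.png

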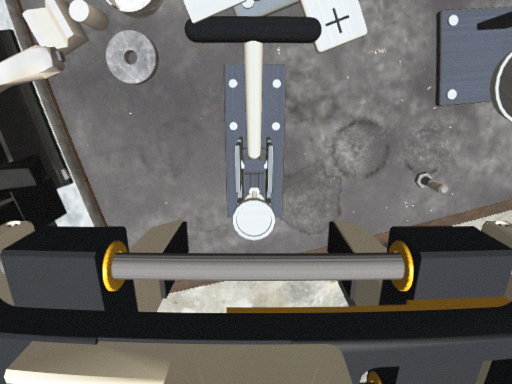

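```bash
python3 - <<'E'
from h import *
P=pose("w7"); W=lambda u,v,z: onz("wrist",(u,v),z,P)
g=lambda d:np.degrees(np.arctan2(d[1],d[0]))
s=W(254.5,219,.085); b=(W(187,28,.139)+W(320,28,.139))/2
print("sad",s,"bar",b,np.linalg.norm(s-b),"yaw",g((s-b)))
q=[W(*u,.009) for u in((233,84),(278,84),(233,126),(278,126))]
print(np.round(q,4)); print("yaw",g(q[2]-q[0]),g(q[3]-q[1]),g(q[1]-q[0])+90,g(q[3]-q[2])+90)
print("cheeks .08",W(239,170,.08),W(269,170,.08)," ", W(241,140,.08),W(267,140,.08))
m=(q[0]+q[1]+q[2]+q[3])/4;print("mid screws",m,"sad-mid",g(s-m),np.linalg.norm((s-m)[:2]))
print("cross",W(337,20,.12))
u=(s-m)[:2];u/=np.linalg.norm(u);print("grip",s[:2]-.055*u)
E
```

```text
sad [0.45961534 0.27794101 0.085     ] bar [0.62749577 0.23351073 0.139     ] 0.18186228025454848 yaw 165.17628165282508
[[0.6037 0.2669 0.009 ]
 [0.59   0.2149 0.009 ]
 [0.556  0.2805 0.009 ]
 [0.5418 0.2268 0.009 ]]
yaw 164.1154056439451 166.1735953390644 -14.77957757218664 -14.775603836967889
cheeks .08 [0.51428201 0.28002793 0.08      ] [0.50636138 0.24999466 0.08      ]   [0.54352116 0.26971676 0.08      ] [0.53683389 0.244372   0.08      ]
mid screws [0.57288053 0.24726383 0.009     ] sad-mid 164.84537368968458 0.11734603507022272
cross [0.62087162 0.16604483 0.12      ]
grip [0.51270265 0.26356264]
```

```bash
python3 -c "
from h import *
plan(.520,.2617,.055,-104.9)"
```

```text
yaw now -104.82 pos [0.4999 0.2639 0.2195] -> x,y,z cm [-0.31 16.45  2.  ] roll 0.0013 alt -6.282 tilt [ 3.e-04 -1.e+00 -3.e-04]
```

>>> send_rows --pt "0.9 -0.3 0 2 0" --pt "0.9 -0.3 5 2 0" --pt "0.9 -0.3 10 2 0" --pt "0.9 -0.3 14 2 0" --pt "0.9 -0.3 16 2 0" --pt "0.9 -0.3 16.4 2 0" --pt "0.9 -0.3 16.4 2 0"

```text
clock: 10.98
position: [0.5204, 0.262, 0.0562]
ee_rot: [-1.074, 1.398, -1.398]
force: [0.3, -0.2, 1.0]
width: 0.897
```

```bash
python3 -c "
from h import *
print(arm.observe()['force'])
plan(.520,.2617,.055,-104.9)
shot('wrist','w8')
"
```

```text
[ 0.26177915 -0.23312991  0.97207074]
yaw now -104.89 pos [0.5204 0.262  0.0562] -> x,y,z cm [ 0.04  0.12 -0.03] roll 0.0002 alt -6.283 tilt [-5.e-04 -1.e+00  3.e-04]
```

View pics/w8.png

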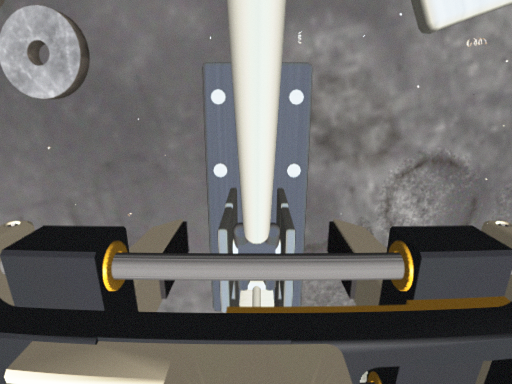

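>>> send_rows --squeeze 50 --pt "0.2 0 0.1 0 0" --pt "0.2 0 0.1 0 0" --pt "0.2 0 0.1 0 0" --pt "0.2 0 0.1 0 0" --pt "0.2 0 0.1 0 0" --pt "0.2 0 0.1 0 0" --pt "0.2 0 0.1 0 0" --pt "0.2 0 -0.4 0 0" --pt "0.2 0 -1.4 0 0" --pt "0.2 0 -1.4 0 0"

```text
clock: 12.28
position: [0.5195, 0.2613, 0.0698]
ee_rot: [-1.076, 1.399, -1.399]
force: [-1.1, 0.3, -11.1]
width: 0.421
```

```bash
python3 -c "
from h import *
s=arm.observe();print(s['force'],s['ft_torque'],s['width'])
plan(.44,.21,.067,-104.9+180);plan(.44,.21,.067,90)
shot('wrist','w9');shot('scene','s9');im=cv2.imread('pics/s9.png')[120:270,130:330];cv2.imwrite('pics/s9z.png',cv2.resize(im,None,fx=4,fy=4))
"
```

```text
[ -1.07093434   0.25804482 -11.08783488] [ 0.00621768  0.43105934 -0.06992171] 0.42109460278231464
yaw now -104.92 pos [0.5195 0.2613 0.0698] -> x,y,z cm [ 7.01  0.29 -6.36] roll 3.1412 alt -3.142 tilt [ 9.e-04 -1.e+00 -8.e-04]
yaw now -104.92 pos [0.5195 0.2613 0.0698] -> x,y,z cm [ 7.01  0.29 -6.36] roll 2.8811 alt -3.402 tilt [ 9.e-04 -1.e+00 -8.e-04]
```

View pics/w9.png

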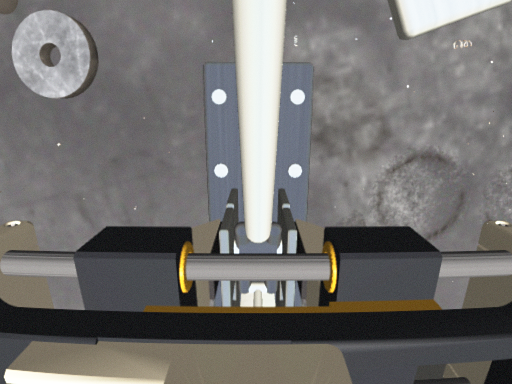

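View pics/s9z.png

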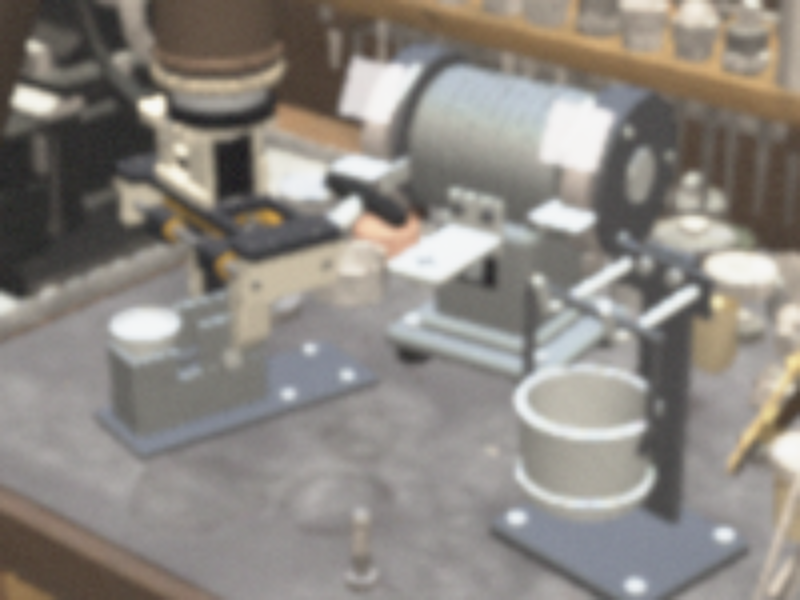

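>>> send_rows --pt "0.2 2.3 0 -1.8 0" --pt "0.2 4.6 0 -3.6 0" --pt "0.2 6.7 0 -5.4 -0.1" --pt "0.2 6.7 0 -5.4 -0.25" --pt "0.2 6.7 0 -5.4 -0.42" --pt "0.2 6.7 0 -5.4 -0.6" --pt "0.2 6.7 0 -5.4 -0.78" --pt "0.2 6.7 0 -5.4 -0.96" --pt "0.2 6.7 0 -5.4 -1.14" --pt "0.2 6.7 0 -5.4 -1.32" --pt "0.2 6.7 0 -5.4 -1.5" --pt "0.2 6.7 0 -5.4 -1.68" --pt "0.2 6.7 0 -5.4 -1.7"

```text
clock: 14.0
position: [0.4513, 0.2107, 0.0698]
ee_rot: [-1.568, 0.103, -0.104]
force: [0.6, -0.2, -8.1]
width: 0.42
```

```bash
python3 -c "
from h import *
s=arm.observe();print(s['joints'].round(2),s['force'],s['width'])
plan(.45,.18,.069,90)
shot('top','t10')"
```

```text
[ 0.01  0.55 -0.74  2.01  0.52  0.78 -1.18] [ 0.64693149 -0.22420275 -8.07871229] 0.4196691216707353
yaw now -7.57 pos [0.4513 0.2107 0.0698] -> x,y,z cm [ 0.28  0.08 -3.06] roll -1.7029 alt 4.58 tilt [ 5.e-04 -1.e+00  5.e-04]
```

View pics/t10.png

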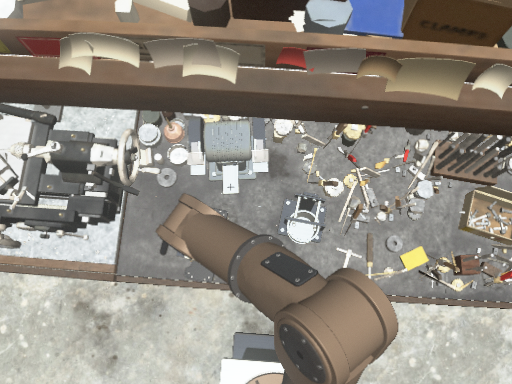

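>>> send_rows --pt "0.2 0.3 0 -1 -0.17" --pt "0.2 0.3 0 -2 -0.35" --pt "0.2 0.3 0 -3 -0.53" --pt "0.2 0.3 0 -3.1 -0.71" --pt "0.2 0.3 0 -3.1 -0.89" --pt "0.2 0.3 0 -3.1 -1.07" --pt "0.2 0.3 0 -3.1 -1.25" --pt "0.2 0.3 0 -3.1 -1.43" --pt "0.2 0.3 0 -3.1 -1.61" --pt "0.2 0.3 0 -3.1 -1.7" --pt "0.2 0.3 0 -3.1 -1.7" --pt "0.2 0.3 0 -3.1 -1.7"

```text
clock: 15.55
position: [0.4497, 0.1797, 0.0697]
ee_rot: [-1.212, -1.205, 1.205]
force: [-0.3, 0.7, -9.3]
width: 0.419
```

```bash
python3 -c "
from h import *
s=arm.observe();print(s['joints'].round(2),s['force'],s['width'])
plan(.49,.1663,.061,90);plan(.558,.1663,.061,90)
shot('scene','s11');shot('wrist','w11');im=cv2.imread('pics/s11.png')[120:270,130:330];cv2.imwrite('pics/s11z.png',cv2.resize(im,None,fx=4,fy=4))"
```

```text
[ 0.31  0.72 -1.16  2.02  0.82  0.97  0.29] [-0.3140536   0.70016889 -9.30487653] 0.4186625638515896
yaw now 89.66 pos [0.4497 0.1797 0.0697] -> x,y,z cm [-1.31  0.87 -4.03] roll -0.0059 alt 6.277 tilt [-4.e-04 -1.e+00 -1.e-04]
yaw now 89.66 pos [0.4497 0.1797 0.0697] -> x,y,z cm [ -1.27   0.87 -10.83] roll -0.0059 alt 6.277 tilt [-4.e-04 -1.e+00 -1.e-04]
```

View pics/s11z.png

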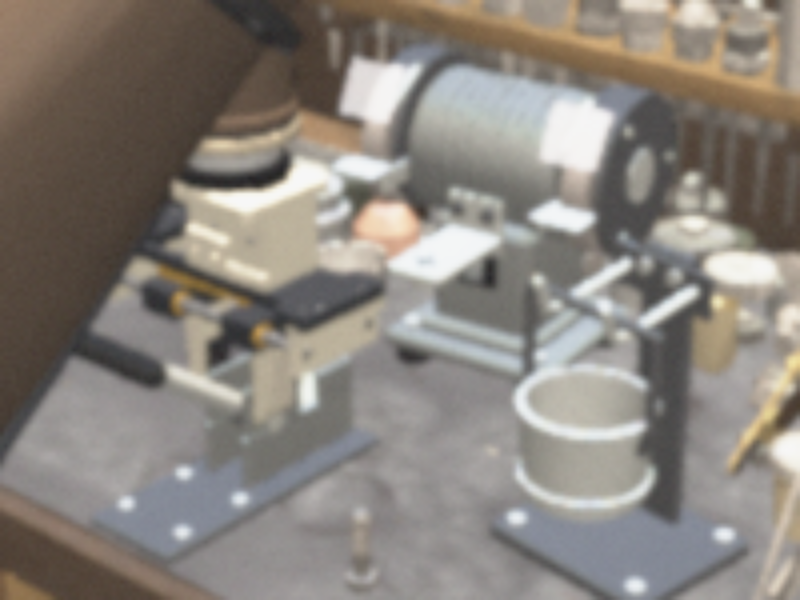

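View pics/w11.png

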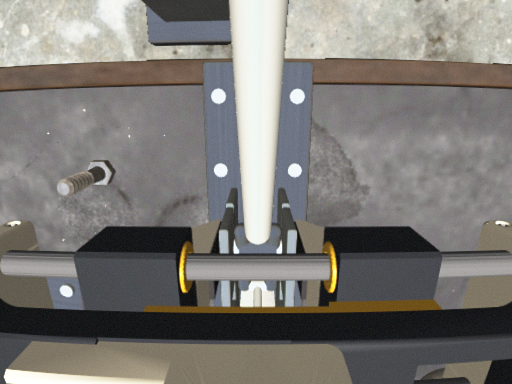

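>>> send_rows --pt "0.2 -0.7 0 -1.5 0" --pt "0.2 -1.3 0.4 -3 0" --pt "0.2 -1.3 0.85 -4 0" --pt "0.2 -1.3 0.85 -5.5 0" --pt "0.2 -1.3 0.85 -7 0" --pt "0.2 -1.3 0.85 -8 0" --pt "0.2 -1.3 0.85 -8 0"

```text
clock: 16.52
position: [0.5303, 0.1668, 0.0612]
ee_rot: [-1.21, -1.208, 1.207]
force: [-0.7, -0.3, -9.5]
width: 0.423
```

```bash
python3 -c "
from h import *
s=arm.observe();print(s['joints'].round(2),s['force'],s['width'])
plan(.558,.1663,.061,90)
shot('scene','s12');im=cv2.imread('pics/s12.png')[120:270,130:330];cv2.imwrite('pics/s12z.png',cv2.resize(im,None,fx=4,fy=4))"
```

```text
[ 0.32  0.81 -1.11  1.86  0.85  1.04  0.42] [-0.73921    -0.30355063 -9.50755256] 0.42284083129997757
yaw now 89.85 pos [0.5303 0.1668 0.0612] -> x,y,z cm [-0.05  0.02 -2.77] roll -0.0026 alt 6.281 tilt [ 5.e-04 -1.e+00 -2.e-04]
```

View pics/s12z.png

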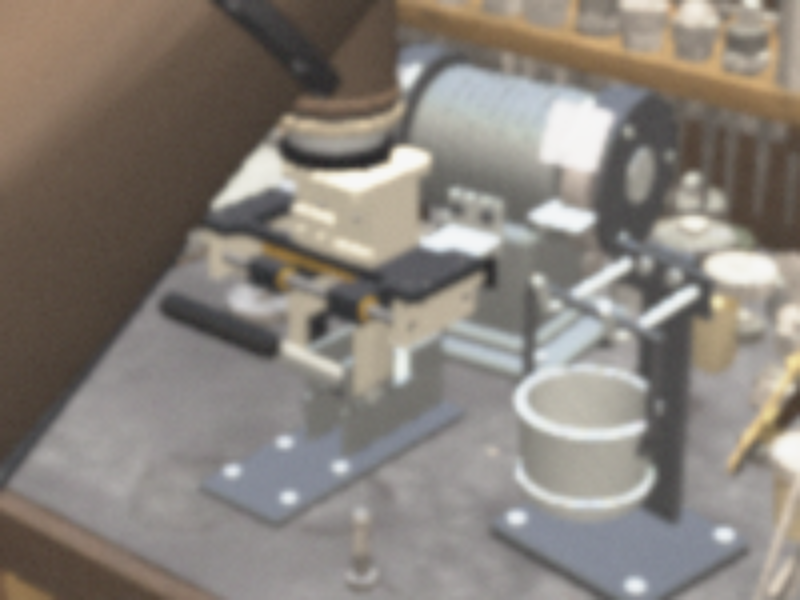

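>>> send_rows --pt "0.2 0 0 -0.8 0" --pt "0.2 0 0 -1.6 0" --pt "0.2 0 0 -2.4 0" --pt "0.2 0 0 -2.8 0" --pt "0.2 0 0 -2.8 0" --pt "0.2 0 0 -2.8 0"

```text
clock: 17.32
position: [0.5572, 0.1666, 0.0611]
ee_rot: [-1.21, -1.208, 1.208]
force: [-0.7, -0.3, -9.0]
width: 0.425
```

```bash
python3 -c "
from h import *
s=arm.observe();print(s['joints'].round(2),s['force'],s['width'])
plan(.558,.1663,.061,90)
shot('scene','s13');shot('wrist','w13');im=cv2.imread('pics/s13.png')[120:270,130:330];cv2.imwrite('pics/s13z.png',cv2.resize(im,None,fx=4,fy=4))"
```

```text
[ 0.31  0.83 -1.1   1.79  0.85  1.07  0.46] [-0.73121292 -0.29064425 -8.96470426] 0.4253296433005778
yaw now 89.91 pos [0.5572 0.1666 0.0611] -> x,y,z cm [-0.03  0.01 -0.08] roll -0.0015 alt 6.282 tilt [-1.e-04 -1.e+00  4.e-04]
```

View pics/s13z.png

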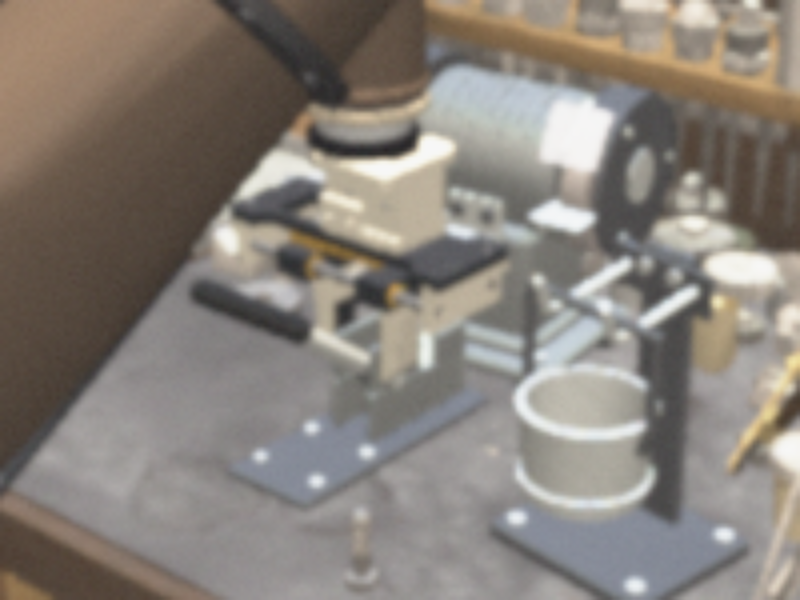

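View pics/w13.png

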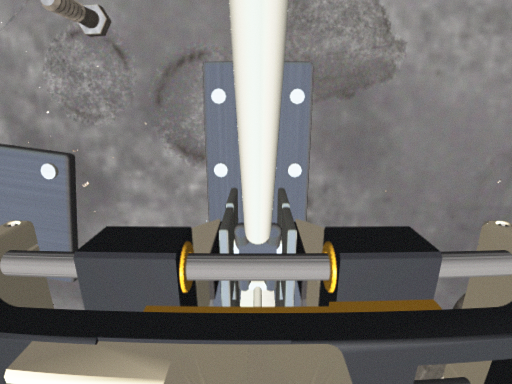

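```bash
python3 - <<'E'
from h import *
for n,z in(("w8",.009),("w9",.022),("w13",.0145)):
    P=pose(n); k={"w8":((218,97),(297,97),(220.5,171),(293.5,171)),"w9":((218.5,97),(297.5,97),(221,171),(294.5,171)),"w13":((218.5,96.5),(297.5,96.5),(221,170.5),(294.5,170.5))}[n]
    q=np.array([onz("wrist",u,z,P) for u in k]); m=q.mean(0); u=(q[2]+q[3]-q[0]-q[1])[:2];u/=np.linalg.norm(u)
    v=(q[1]-q[0]+q[3]-q[2]); 
    print(n,m.round(4),"yaw",np.degrees(np.arctan2(u[1],u[0])),np.degrees(np.arctan2(v[1],v[0]))+90,"saddle",m[:2]+.1173*u)
E
```

```text
w8 [0.5722 0.2483 0.009 ] yaw 164.7364602298195 -14.857053695757656 saddle [0.459081   0.27919763]
w9 [0.5711 0.2472 0.022 ] yaw 164.92670783626934 -14.897233889044642 saddle [0.45786411 0.27766241]
w13 [0.5032 0.1671 0.0145] yaw -0.2381132576914598 179.94366895517896 saddle [0.62048146 0.16657815]
```

>>> send_rows --pt "0.2 0 0.2 -0.05 0" --pt "0.2 0 0.4 -0.05 0" --pt "0.2 0 0.6 -0.05 0" --pt "0.2 0 0.6 -0.05 0" --pt "0.55 0 0.55 -0.05 0" --pt "0.8 0 0.55 -0.05 0" --pt "0.8 0 0.55 -0.05 0" --pt "0.8 0 0.55 -0.05 0" --pt "0.8 0 -1 -0.05 0" --pt "0.8 0 -5 0 0" --pt "0.8 0 -10 3 0" --pt "0.8 0 -14 8 0" --pt "0.8 0 -14 8 0"

```text
clock: 19.05
position: [0.4758, 0.1687, 0.2054]
ee_rot: [-1.213, -1.215, 1.208]
force: [1.3, -1.1, -0.4]
width: 0.799
```

```bash
python3 -c "
from h import *
s=arm.observe();print(s['joints'].round(2),s['force'],s['width'])
plan(.558,.1663,.061,90)
shot('top','t14');shot('scene','s14');shot('wrist','w14');im=cv2.imread('pics/s14.png')[120:270,130:330];cv2.imwrite('pics/s14z.png',cv2.resize(im,None,fx=4,fy=4))"
```

```text
[ 0.42  0.55 -1.24  1.83  0.57  1.18  0.57] [ 1.27374115 -1.05170237 -0.39028475] 0.7993851875255791
yaw now 90.11 pos [0.4758 0.1687 0.2054] -> x,y,z cm [-0.25 14.48 -8.14] roll 0.002 alt -6.281 tilt [-3.0e-04 -1.0e+00 -5.5e-03]
```

View pics/s14z.png

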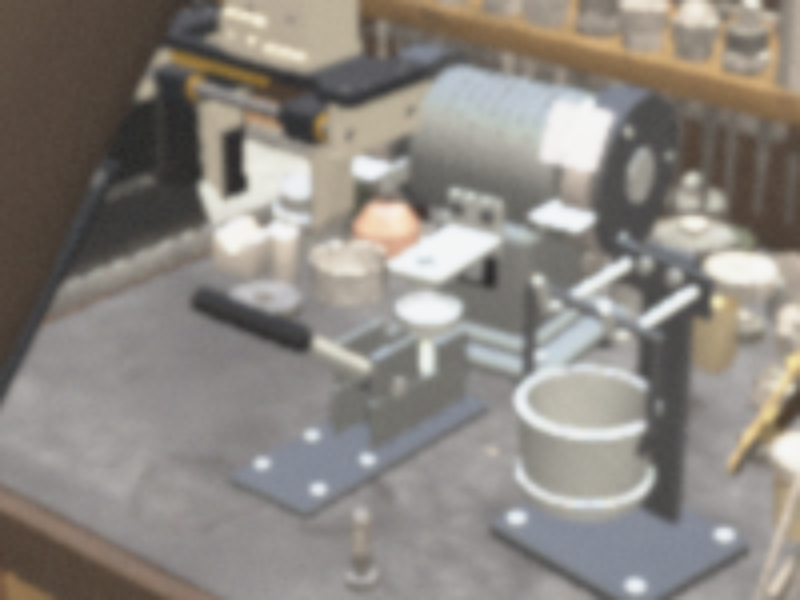

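View pics/w14.png

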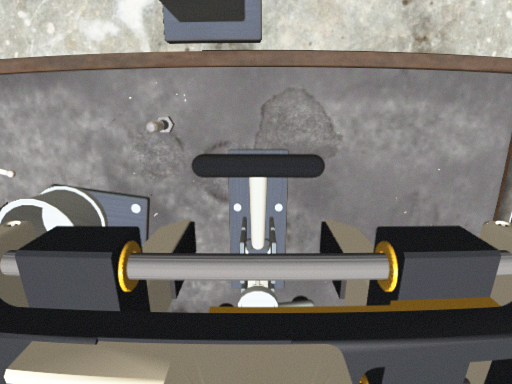

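```bash
python3 -c "
from h import *
P=pose('w14');W=lambda u,v,z:onz('wrist',(u,v),z,P)
a,b=W(192,165,.139),W(325,165,.139);print(a,b,(a+b)/2)
print('screws',W(237,208,.009),W(280,208,.009))
S=lambda x,y,z: onz('scene',(x/4+130-.375,y/4+120-.375),z)
print('cross',S(427,261.5,.12),'rim',S(429.5,309,.083),S(429.5,309,.08))
plan(.447,.167,.2,0)"
```

```text
[0.44871266 0.11619352 0.139     ] [0.44881834 0.21865348 0.139     ] [0.4487655 0.1674235 0.139    ]
screws [0.53035581 0.14037187 0.009     ] [0.53040683 0.1949821  0.009     ]
cross [0.61642827 0.16319387 0.12      ] rim [0.61743831 0.16162402 0.083     ] [0.62217288 0.16556413 0.08      ]
yaw now 89.85 pos [0.4782 0.1662 0.2015] -> x,y,z cm [0.07 0.15 3.12] roll 1.5682 alt -4.715 tilt [-8.e-04 -1.e+00 -1.e-03]
```

>>> send_rows --pt "0.5 0 -1 1 0.18" --pt "0.2 0 -1 2 0.36" --pt "0 0 -1 3.1 0.54" --pt "0 0 -1 3.1 0.72" --pt "0 0 -1 3.1 0.9" --pt "0 0 -1 3.1 1.08" --pt "0 0 -1 3.1 1.26" --pt "0 0 -1 3.1 1.44" --pt "0 0 -1 3.1 1.57" --pt "0 0 -1 3.1 1.57" --pt "0 0 -1 3.1 1.57"

```text
clock: 20.58
position: [0.4467, 0.1667, 0.2107]
ee_rot: [-1.571, -0.001, 0.002]
force: [0.7, 0.1, -0.9]
width: 0.004
```

```bash
python3 -c "
from h import *
s=arm.observe();print(s['clock'],s['joints'].round(2),s['force'],s['width'])
plan(.447,.167,.16,0)
shot('wrist','w15')"
```

```text
20.575 [ 0.23  0.34 -0.88  1.89  0.3   1.05 -0.77] [ 0.68805984  0.08754844 -0.94892205] 0.003623524120923748
yaw now 0.1 pos [0.4467 0.1667 0.2107] -> x,y,z cm [0.03 5.07 0.03] roll 0.0018 alt -6.281 tilt [-1.1e-03 -1.0e+00  1.0e-04]
```

View pics/w15.png

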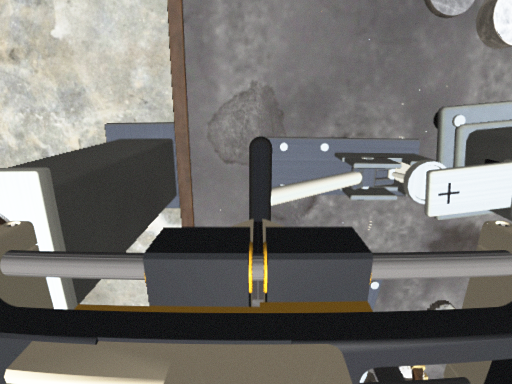

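```bash
python3 -c "
from h import *
P=pose('w15');W=lambda u,v,z:onz('wrist',(u,v),z,P)
print(W(403.5,182,.084),W(426,159.5,.084),W(450,193,.12))
im=cv2.imread('pics/w15.png')[130:230,360:512];cv2.imwrite('pics/w15z.png',cv2.resize(im,None,fx=5,fy=5))"
```

```text
[0.59587119 0.16729331 0.084     ] [0.61614915 0.19070268 0.084     ] [0.62274259 0.16635435 0.12      ]
```

View pics/w15z.png

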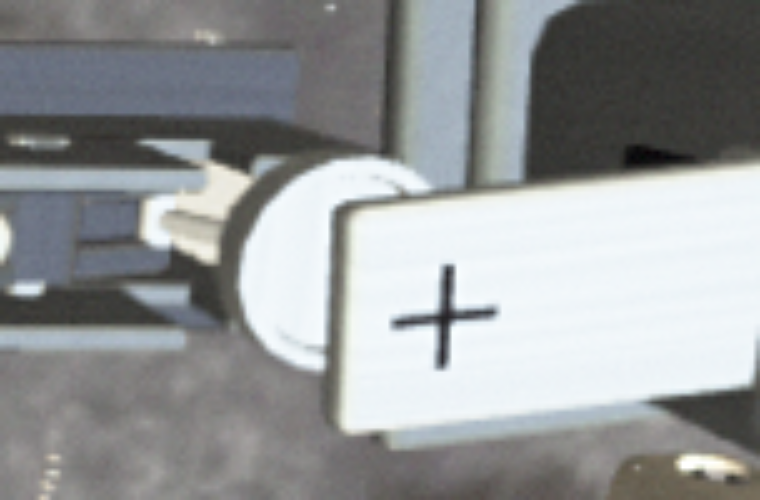

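```bash
python3 -c "
from h import *
P=pose('w15');W=lambda u,v,z:onz('wrist',(u-.4,v-.4),z,P)
pts=[(240,263),(365,155),(300,180),(262,215),(255,320),(315,372),(285,353),(400,165)]
for z in(.082,.085,.088):
  q=np.array([W(360+a/5,130+b/5,z) for a,b in pts])
  A=np.c_[2*q[:,:2],np.ones(len(q))];s=np.linalg.lstsq(A,(q[:,:2]**2).sum(1),rcond=None)[0];r=np.sqrt(s[2]+s[0]**2+s[1]**2)
  print(z,s[:2].round(4),'r',r.round(4))
"
```

```text
0.082 [0.6248 0.1662] r 0.0227
0.085 [0.623 0.167] r 0.0225
0.088 [0.6211 0.1677] r 0.0222
```

>>> send_rows --pt "0 0 4 0 0" --pt "0 0 6 0 0" --pt "0 -0.9 7.5 0 0" --pt "0 -1.6 8.8 0 0" --pt "0 -2.2 10.2 0 0" --pt "0 -2.65 11.6 0 0" --pt "0 -2.95 13.1 0 0" --pt "0 -3.1 14.6 0 0" --pt "0 -3.1 14.7 0 0" --pt "0 -3.1 14.7 0 0"

```text
clock: 21.88
position: [0.4144, 0.1668, 0.0641]
ee_rot: [-1.572, 0.001, 0.002]
force: [-5.8, -1.8, 9.4]
width: 0.003
```

```bash
python3 -c "
from h import *
s=arm.observe();print(s['clock'],s['joints'].round(2),s['force'],s['width'])
plan(.447,.167,.16,0)
shot('wrist','w16')
shot('scene','s16');im=cv2.imread('pics/s16.png')[120:270,130:330];cv2.imwrite('pics/s16z.png',cv2.resize(im,None,fx=4,fy=4))"
```

```text
21.875 [ 0.08  0.49 -0.75  2.13  0.51  0.71 -1.01] [-5.79208528 -1.75869589  9.39659643] 0.0027000899532648977
yaw now 0.06 pos [0.4144 0.1668 0.0641] -> x,y,z cm [ 3.24 -9.6   0.01] roll 0.001 alt -6.282 tilt [-1.8e-03 -1.0e+00 -7.0e-04]
```

View pics/w16.png

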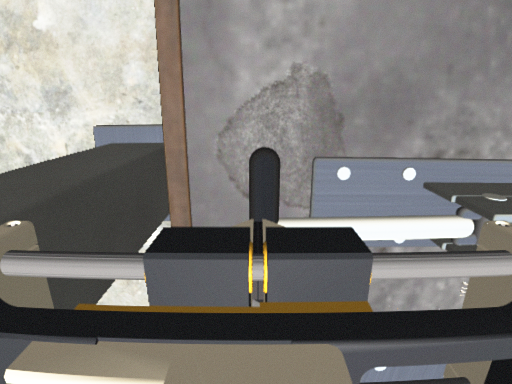

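View pics/s16z.png

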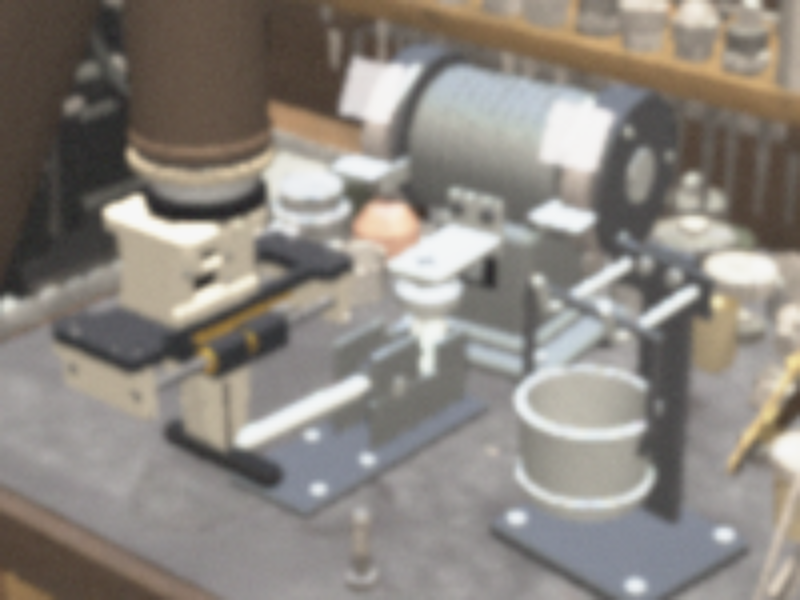

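>>> send_rows --pt "0 0.1 -1.5 0 0" --pt "0 0.45 -3 0 0" --pt "0 0.9 -4.4 0 0" --pt "0 1.5 -5.8 0 0" --pt "0 2.2 -7.2 0 0" --pt "0 3 -8.7 0 0" --pt "0 3 -9.2 0 0" --pt "0 3 -9.2 0 0"

```text
clock: 22.98
position: [0.4454, 0.1667, 0.1563]
ee_rot: [-1.571, 0.001, -0.001]
force: [0.0, -0.1, -0.5]
width: 0.001
```

```bash
python3 -c "
from h import *
s=arm.observe();print(s['clock'],s['force'])
plan(.447,.167,.16,0)
shot('wrist','w17');im=cv2.imread('pics/w17.png')
shot('scene','s17');im=cv2.imread('pics/s17.png')[120:270,130:330];cv2.imwrite('pics/s17z.png',cv2.resize(im,None,fx=4,fy=4))"
```

```text
22.975 [ 0.03145979 -0.102446   -0.51594073]
yaw now -0.07 pos [0.4454 0.1667 0.1563] -> x,y,z cm [ 0.16 -0.37  0.03] roll -0.0011 alt 6.282 tilt [-1.e-04 -1.e+00 -1.e-04]
```

View pics/w17.png

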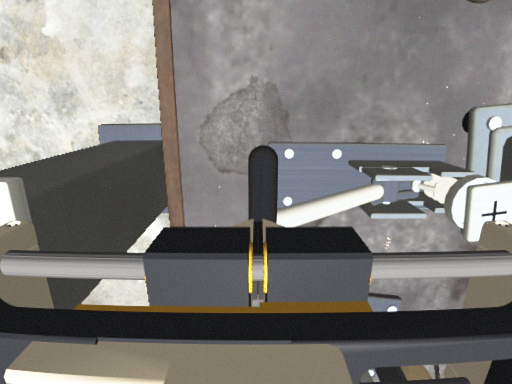

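View pics/s17z.png

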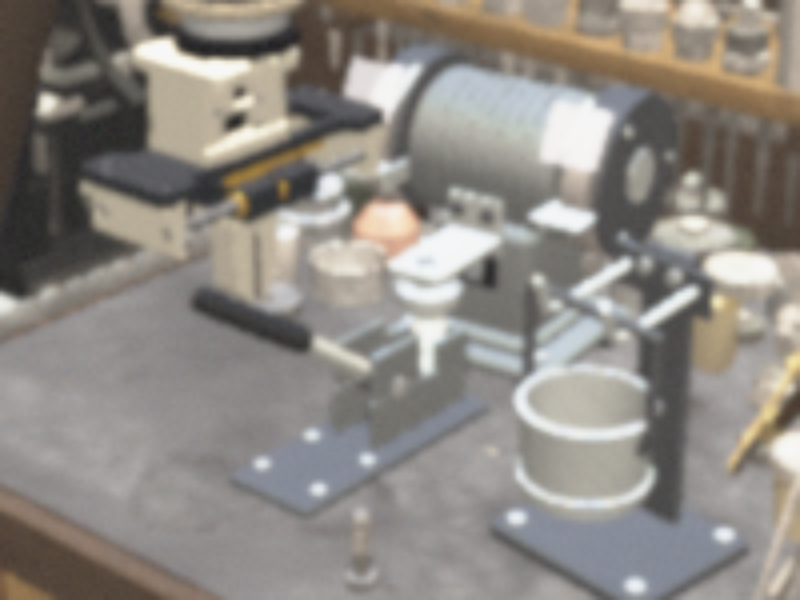

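>>> send_rows --pt "0 0 0.8 0 0" --pt "0 -0.9 2 0 0" --pt "0 -1.7 3.3 0 0" --pt "0 -2.3 4.7 0 0" --pt "0 -2.8 6.1 0 0" --pt "0 -3.2 7.6 0 0" --pt "0 -3.4 9 0 0" --pt "0 -3.4 9.3 0 0" --pt "0 -3.4 9.3 0 0"

```text
clock: 24.2
position: [0.41, 0.167, 0.0627]
ee_rot: [-1.571, 0.002, 0.002]
force: [-5.1, 0.9, 9.1]
width: 0.004
```

```bash
python3 -c "
from h import *
s=arm.observe();print(s['clock'],s['force'])
plan(.447,.167,.16,0)
shot('scene','s18');im=cv2.imread('pics/s18.png')[120:270,130:330];cv2.imwrite('pics/s18z.png',cv2.resize(im,None,fx=4,fy=4))"
```

```text
24.2 [-5.05963969  0.92404552  9.11001483]
yaw now 0.01 pos [0.41   0.167  0.0627] -> x,y,z cm [ 3.68 -9.74 -0.01] roll 0.0001 alt -6.283 tilt [-2.1e-03 -1.0e+00 -6.0e-04]
```

View pics/s18z.png

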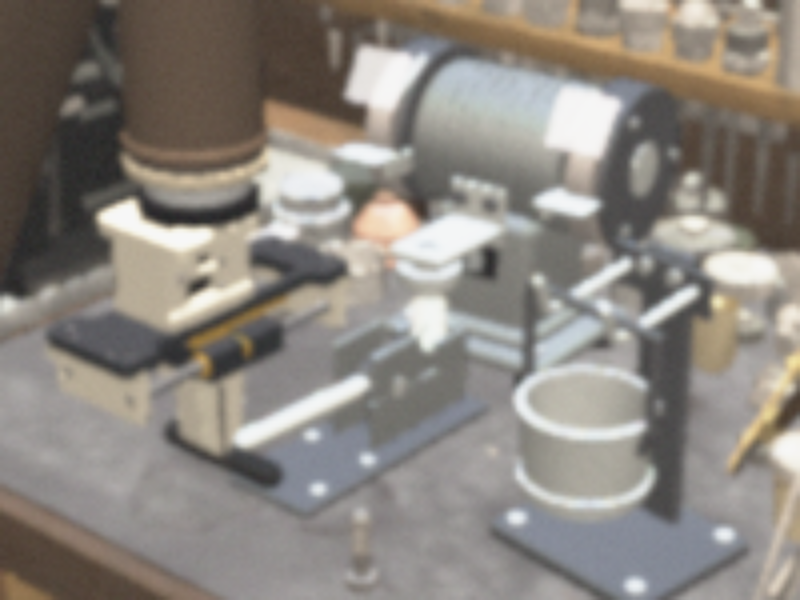

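```bash
python3 - <<'E'
from h import *
a=cv2.imread('pics/s17.png');b=cv2.imread('pics/s18.png')
cv2.imwrite('pics/cmp.png',np.hstack([cv2.resize(i[150:220,215:290],None,fx=5,fy=5,interpolation=cv2.INTER_CUBIC) for i in(a,b)]))
for P in((.621,.1663,.12),(.621,.1663,.13),(.5,.0,.2)):print(proj('scene',P))
# template match of lug front: 
g=lambda i:cv2.cvtColor(i,cv2.COLOR_BGR2GRAY).astype(np.float32)
def sh(x0,x1,y0,y1,m=8):
    t=g(a)[y0:y1,x0:x1];r=cv2.matchTemplate(g(b)[y0-m:y1+m,x0-m:x1+m],t,cv2.TM_CCOEFF_NORMED)
    _,v,_,l=cv2.minMaxLoc(r)
    x,y=l; dy=0
    if 0<y<r.shape[0]-1: c=r[y-1:y+2,x]; dy=(c[0]-c[2])/(2*(c[0]-2*c[1]+c[2]))
    return x-m,round(float(y-m+dy),2),round(float(v),3)
print('lug',sh(226,258,174,192)); print('body base',sh(244,285,198,218)); print('bolts top',sh(240,257,165,178)); print("pot",sh(258,296,208,250)); print('jack base',sh(200,230,225,245)); print('guard',sh(285,300,145,170))
E
```

```text
[236.57041803 184.19259906]
[236.57840624 180.95375072]
[257.87406353 188.26838397]
lug (0, -2.77, 0.904)
body base (0, -0.88, 0.888)
bolts top (1, -2.63, 0.954)
pot (0, -0.02, 0.988)
jack base (0, 0.16, 0.851)
guard (1, -1.67, 0.957)
```

View pics/cmp.png

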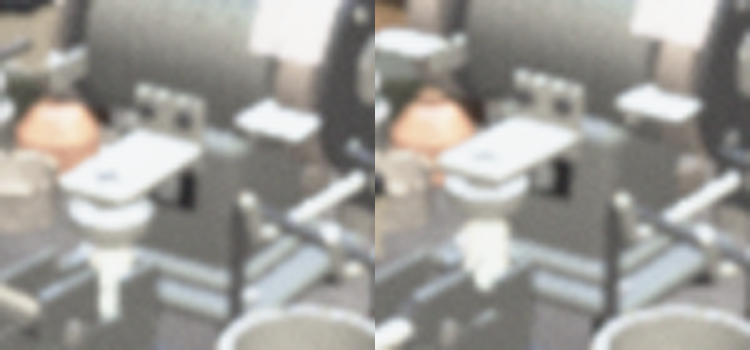

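>>> send_rows --pt "0 0.05 -0.7 0 0" --pt "0 0.15 -1.4 0 0" --pt "0 0.4 -2.8 0 0" --pt "0 0.8 -4.2 0 0" --pt "0 1.3 -5.6 0 0" --pt "0 2 -7 0 0" --pt "0 2.9 -8.4 0 0" --pt "0 3.3 -9.1 0 0" --pt "0 3.3 -9.3 0 0" --pt "0 3.3 -9.3 0 0" --pt "0 3.3 -8.6 0 0" --pt "0 2.4 -7.4 0 0" --pt "0 1.6 -6 0 0" --pt "0 1 -4.6 0 0" --pt "0 0.5 -3.2 0 0" --pt "0 0.1 -1.7 0 0" --pt "0 -0.2 -0.3 0 0" --pt "0 -0.2 0 0 0" --pt "0 -0.2 0 0 0"

```text
clock: 26.62
position: [0.4081, 0.1669, 0.0625]
ee_rot: [-1.571, 0.001, 0.002]
force: [-3.6, 1.4, 5.7]
width: 0.007
```

```bash
cat > cmp.py <<'E'
from h import *
import sys
n=sys.argv[1]
s=arm.observe();print(s['clock'],s['force'],s['joints'].round(2))
plan(.41,.167,.063,0)
shot('scene',n)
a=cv2.imread('pics/s17.png');b=cv2.imread(f'pics/{n}.png')
cv2.imwrite(f'pics/{n}z.png',cv2.resize(b[120:270,130:330],None,fx=4,fy=4))
g=lambda i:cv2.cvtColor(i,cv2.COLOR_BGR2GRAY).astype(np.float32)
def sh(x0,x1,y0,y1,m=9):
    t=g(a)[y0:y1,x0:x1];r=cv2.matchTemplate(g(b)[y0-m:y1+m,x0-m:x1+m],t,cv2.TM_CCOEFF_NORMED)
    _,v,_,l=cv2.minMaxLoc(r)
    x,y=l; dy=0
    if 0<y<r.shape[0]-1: c=r[y-1:y+2,x]; dy=(c[0]-c[2])/(2*(c[0]-2*c[1]+c[2]))
    return x-m,round(float(y-m+dy),2),round(float(v),3)
print('lug',sh(226,258,174,192)); print('body base',sh(244,285,198,218)); print('bolts top',sh(240,257,165,178)); print("pot",sh(258,296,208,250)); print('jack base',sh(200,230,225,245)); print('guard',sh(285,300,145,170)); print('jack cheeks',sh(213,245,205,225))
E
python3 cmp.py s19
```

```text
26.625 [-3.61710725  1.35723085  5.73054651] [ 0.08  0.49 -0.75  2.14  0.52  0.7  -1.03]
yaw now 0.0 pos [0.4081 0.1669 0.0625] -> x,y,z cm [ 0.19 -0.05  0.01] roll 0.0001 alt -6.283 tilt [-2.e-03 -1.e+00 -4.e-04]
lug (-1, -2.33, 0.912)
body base (0, -0.47, 0.908)
bolts top (0, -2.04, 0.965)
pot (0, -0.01, 0.991)
jack base (0, 0.26, 0.854)
guard (0, -0.94, 0.959)
jack cheeks (0, -9.0, 0.474)
```

View pics/s19z.png

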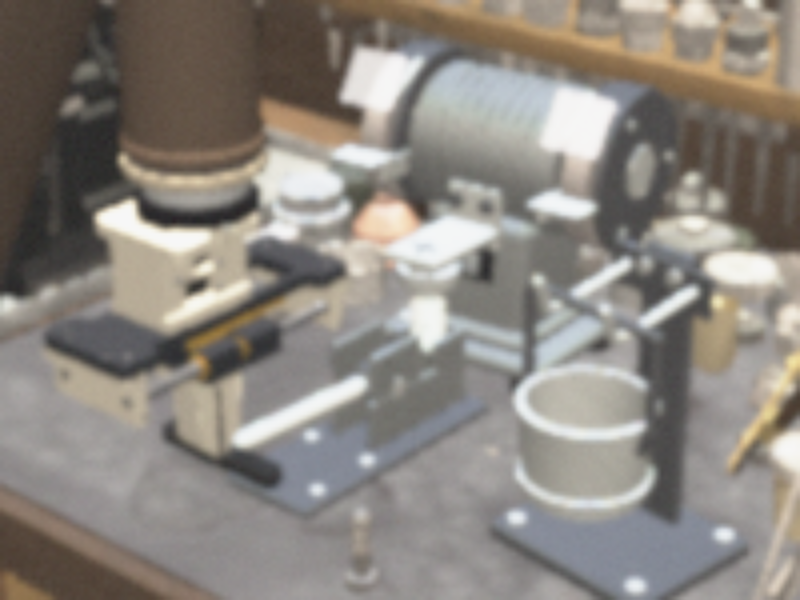

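```bash
python3 - <<'E'
from h import *
p0=proj('scene',(.621,.1663,.12))
for d in((-.003,0,0),(0,.003,0),(0,0,.008)):print(d,(proj('scene',np.array((.621,.1663,.12))+d)-p0).round(2))
shot('top','t19');im=cv2.imread('pics/t19.png')[110:260,150:350];cv2.imwrite('pics/t19z.png',cv2.resize(im,None,fx=4,fy=4,interpolation=cv2.INTER_CUBIC))
a=cv2.imread('pics/s18.png');b=cv2.imread('pics/s19.png')
cv2.imwrite('pics/cmp2.png',np.hstack([cv2.resize(i[150:220,215:290],None,fx=5,fy=5,interpolation=cv2.INTER_CUBIC) for i in(a,b)]))
E
```

```text
(-0.003, 0, 0) [-0.68  0.34]
(0, 0.003, 0) [-0.82 -0.28]
(0, 0, 0.008) [ 0.01 -2.59]
```

View pics/cmp2.png

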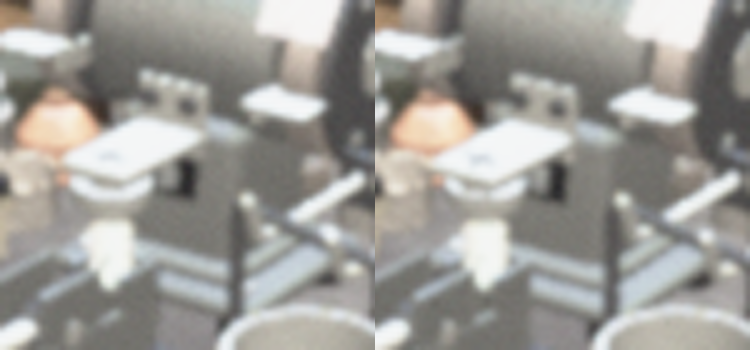

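View pics/t19z.png

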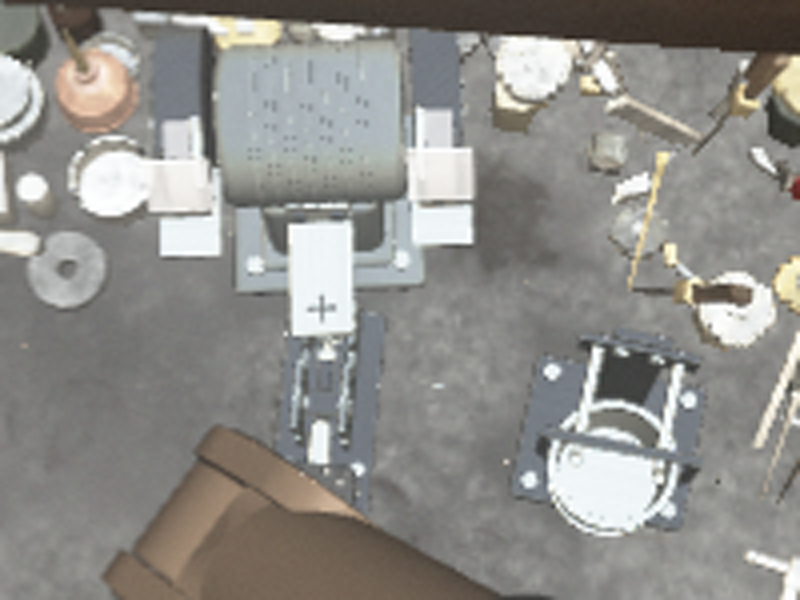

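```bash
python3 - <<'E'
from h import *
g=lambda f:cv2.cvtColor(cv2.imread(f),cv2.COLOR_BGR2GRAY).astype(np.float32)
from scipy.optimize import least_squares
T0,T1=g('pics/top0.png'),g('pics/t19.png'); S0,S1=g('pics/s14.png'),g('pics/s19.png')
def sh(a,b,x0,x1,y0,y1,m=8):
    t=a[y0:y1,x0:x1];r=cv2.matchTemplate(b[y0-m:y1+m,x0-m:x1+m],t,cv2.TM_CCOEFF_NORMED)
    _,v,_,(x,y)=cv2.minMaxLoc(r)
    if not(0<x<2*m and 0<y<2*m): return None
    q=lambda c:(c[0]-c[2])/(2*(c[0]-2*c[1]+c[2]))
    return np.array([x-m+q(r[y,x-1:x+2]),y-m+q(r[y-1:y+2,x])]),v
cx,cy=.621-(-.118)*np.cos(np.radians(6.5)),.1663+.118*np.sin(np.radians(6.5))
Zr=R.from_euler('z',6.5,degrees=True).as_matrix(); O=np.array([cx,cy,0])
print("origin",O)
# (cam, window, z of feature)
L=[('top',(225,237,180,193),.12),('top',(188,205,150,164),.155),('top',(252,270,148,164),.155),('top',(205,250,120,150),.225),('top',(208,219,168,178),.02),('top',(245,256,167,178),.02),
 ('scene',(226,258,174,192),.118),('scene',(238,258,165,178),.135),('scene',(260,282,168,180),.16),('scene',(262,285,145,165),.2),('scene',(285,303,145,172),.2),('scene',(205,232,155,166),.16)]
D=[]
for cam,w,z in L:
    r=sh(*((T0,T1) if cam=='top' else (S0,S1)),*w)
    if r is None or r[1]<.8: print(cam,w,'bad',r);continue
    c=np.array([(w[0]+w[1]-1)/2,(w[2]+w[3]-1)/2]); D.append((cam,onz(cam,c,z),r[0])); print(cam,w,r[0].round(2),round(float(r[1]),3),D[-1][1].round(3))
def move(P,p):
    dx,dy,yaw,pit=p
    q=Zr.T@(P-O)-[.052,0,0]
    q=R.from_euler('y',pit).apply(q)  # pit>0 : -x side up
    q=R.from_euler('z',yaw).apply(q)
    return Zr@(q+[.052,0,0])+O+[dx,dy,0]
def res(p): return np.concatenate([proj(c,move(P,p))-proj(c,P)-d for c,P,d in D])
s=least_squares(res,[0,0,0,.03],x_scale=[.005,.005,.02,.03],loss='soft_l1',f_scale=.3)
print(s.x, 'rms',np.sqrt((s.fun**2).mean()),s.fun.round(2)); 
for n,q in(('pad',(-.118,0,.102)),('fl',(-.052,.054,0)),('fr',(-.052,-.054,0))):
    P=Zr@np.array(q)+O; print(n,P.round(4),move(P,s.x).round(4))
E
```

```text
origin [0.73824148 0.17965798 0.        ]
top (225, 237, 180, 193) [-0.04 -0.12] 0.957 [0.623 0.166 0.12 ]
top (188, 205, 150, 164) [-0.39 -2.26] 0.861 [0.691 0.264 0.155]
top (252, 270, 148, 164) [ 0.37 -4.12] 0.8 [0.706 0.088 0.155]
top (205, 250, 120, 150) bad (array([-0.17592585, -0.4440561 ], dtype=float32), 0.6456064581871033)
top (208, 219, 168, 178) [-0.04  2.12] 0.944 [0.687 0.232 0.02 ]
top (245, 256, 167, 178) bad (array([-0.11121421,  1.7392223 ], dtype=float32), 0.7726620435714722)
scene (226, 258, 174, 192) [-0.76 -2.01] 0.887 [0.642 0.166 0.118]
scene (238, 258, 165, 178) [-0.14 -2.02] 0.963 [0.688 0.181 0.135]
scene (260, 282, 168, 180) [ 0.   -2.87] 0.975 [0.669 0.084 0.16 ]
scene (262, 285, 145, 165) [ 0.6 -2.7] 0.981 [0.707 0.105 0.2  ]
scene (285, 303, 145, 172) [ 0.15 -0.62] 0.953 [0.722 0.046 0.2  ]
scene (205, 232, 155, 166) bad (array([-0.3917386, -2.597413 ], dtype=float32), 0.7625040411949158)
[-0.01018572 -0.00231806 -0.01049036  0.06704293] rms 1.0020656101773997 [-0.42 -0.2   0.2   1.19 -0.27  3.65 -0.1  -0.11  0.27 -0.87  0.03  0.09
  0.01  0.06  0.    0.56  0.38 -1.29]
pad [0.621  0.1663 0.102 ] [0.6178 0.1665 0.1132]
fl [0.6805 0.2274 0.    ] [0.671  0.2263 0.007 ]
fr [0.6927 0.1201 0.    ] [0.6821 0.1188 0.007 ]
```

```bash
python3 - <<'E'
from h import *
from scipy.optimize import least_squares
O=np.array([.738,.1797,0]);Zr=R.from_euler('z',6.5,degrees=True).as_matrix()
D=[('top',(.623,.166,.12),(-.04,-.12)),('top',(.687,.232,.02),(-.04,2.12)),('scene',(.642,.166,.118),(-.76,-2.01)),('scene',(.688,.181,.135),(-.14,-2.02)),('scene',(.669,.084,.16),(0,-2.87)),('scene',(.707,.105,.2),(.6,-2.7)),('top',(.691,.264,.155),(-.39,-2.26)),('scene',(.722,.046,.2),(.15,-.62))]
def move(P,p):
    dx,dy,yaw,pit=p
    q=Zr.T@(np.array(P)-O)-[.052,0,0]
    q=R.from_euler('zy',[yaw,pit]).apply(q) if 0 else R.from_euler('z',yaw).apply(R.from_euler('y',pit).apply(q))
    return Zr@(q+[.052,0,0])+O+[dx,dy,0]
for k in [None]+list(range(len(D))):
    E=[d for i,d in enumerate(D) if i!=k]
    f=lambda p:np.concatenate([proj(c,move(P,p))-proj(c,P)-d for c,P,d in E])
    s=least_squares(f,[0,0,0,.03],x_scale=[.005,.005,.02,.03],loss='soft_l1',f_scale=.3)
    print(k,s.x.round(4),np.sqrt((s.fun**2).mean()).round(2),'foot mm',round(104*np.sin(s.x[3]),1))
E
```

```text
None [-0.0108 -0.0035 -0.0198  0.0692] 0.51 foot mm 7.2
0 [-0.0106 -0.004  -0.0278  0.0709] 0.51 foot mm 7.4
1 [-0.0096 -0.0033 -0.0222  0.0655] 0.53 foot mm 6.8Traceback (most recent call last):
  File "<stdin>", line 13, in <module>
    return func(*args, **kwargs)
    result = trf(vector_fun.fun, vector_fun.jac, x0, f0, J0, lb, ub, ftol, xtol,
                 gtol, max_nfev, x_scale, loss_function, tr_solver,
                 tr_options.copy(), verbose, callback=callback_wrapped)
    return trf_no_bounds(
        fun, jac, x0, f0, J0, ftol, xtol, gtol, max_nfev, x_scale,
        loss_function, tr_solver, tr_options, verbose, callback=callback)
    f_new = fun(x_new)
    self._update_fun()
    ~~~~~~~~~~~~~~~~^^
    self.f = self.fun_wrapped(xp_copy(self.x))
             ~~~~~~~~~~~~~~~~^^^^^^^^^^^^^^^^^
    return np.atleast_1d(self.fun(x))
                         ~~~~~~~~^^^
    return self.f(x, *self.args, **self.kwargs)
           ~~~~~~^^^^^^^^^^^^^^^^^^^^^^^^^^^^^^
  File "<stdin>", line 12, in <lambda>
  File "h.py", line 15, in proj
    p=imaging.camera_params(cam); K=p["camera_matrix"];d=p["distortion"]
ValueError: time passes only in moves, steps and waits
```

>>> send_rows --pt "0 0 0.1 0 0" --pt "0 0 0.15 0 0" --pt "0 0 0.15 0 0" --pt "0 0 0.15 0 0"

```text
clock: 27.22
position: [0.4081, 0.167, 0.0616]
ee_rot: [-1.571, 0.001, 0.001]
force: [-5.8, -0.9, 13.6]
width: 0.004
```

```bash
python3 cmp.py s20
```

```text
27.225 [-5.79646899 -0.87438132 13.58630515] [ 0.07  0.49 -0.75  2.14  0.52  0.7  -1.03]
yaw now 0.01 pos [0.4081 0.167  0.0616] -> x,y,z cm [ 0.19 -0.14 -0.  ] roll 0.0001 alt -6.283 tilt [-1.4e-03 -1.0e+00 -6.0e-04]
lug (-1, -2.31, 0.911)
body base (0, -0.47, 0.909)
bolts top (0, -2.04, 0.967)
pot (0, -0.01, 0.991)
jack base (0, 0.27, 0.844)
guard (0, -0.93, 0.957)
jack cheeks (0, -9.0, 0.482)
```

View pics/s20z.png

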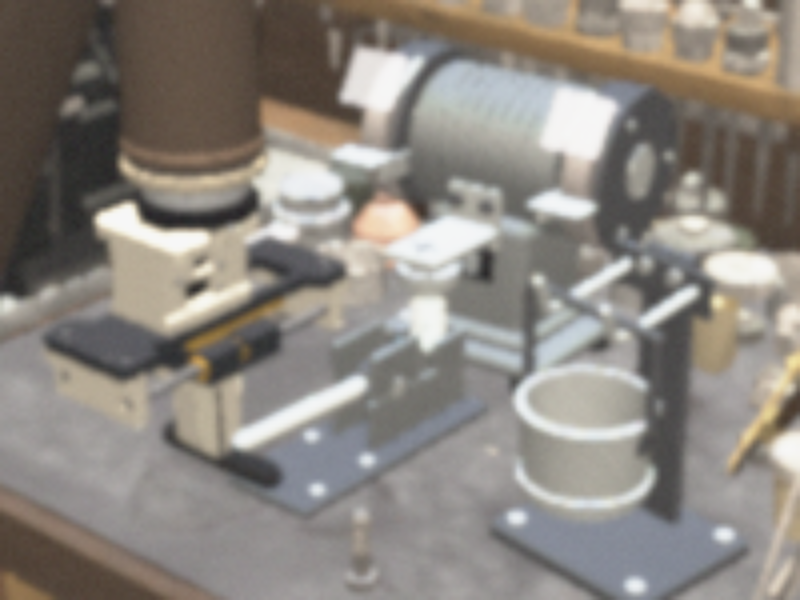

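```bash
python3 -c "
from h import *
print(arm.sign_off()); s=arm.observe();print(s['clock'],s['force'],s['position'])"
```

```text
the job is handed in; nothing more can be done
None
the job is handed in; nothing more can be done
```

The pot hangs on the stand, the jack is under the lug, and the job was handed in at 27 s with the handle held fully down. I got no verdict back; everything below comes from my own measurements.

1. **Pot:** it hangs by its bail across both prongs, let go. It did not move in the pictures during pumping.
2. **Jack:** I turned it end for end, set it down with its handle towards the robot and let go. Before pumping, the saddle measured within about 2 mm of the cross.
3. **Pumping:** I made three full strokes. At hand-in the closed fingers pressed on the cross bar with about 14 N, and the fingertip height put the lever at its stop.

**Last checks**
- **Foot lift:** a fit over two camera views put both front feet about 7 mm up. A rougher estimate from the lug's rise in one view gave 5 mm, so the two disagree, though both are over 4 mm. My repeat of the fit, leaving out one feature at a time, stopped with an error after two of eight. Those two gave 6.8 and 7.4 mm.
- **Grinder shift:** it crept about 10 mm towards the robot as it tilted (limit 35 mm). The boss then sat an estimated 3–5 mm off the saddle's centre, inside the 11 mm limit.
- **Jack and other things:** the jack's base did not visibly move. The bolt stood where it was; I did not measure the other loose things, but the moves were planned clear of them and no unexpected contact force showed up.
- **Side push:** a sideways push of about 6 N on the handle remained, which did not move the jack.

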